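Knock a stuck sleeve out of a heating block

TASK

A tube sleeve is stuck in the heating block that lies upside down on the knock-out stand. Turn the cam lever just far enough to bring the block snug against the rubber buffer of the back stop, pressing the rubber only lightly and not crushing it; then take the push rod, push the sleeve out from behind through the access hole in the top of the block so that it drops into the tray below, and stand the rod back in its rack. Leave the block clamped, touch the sleeve with nothing but the rod, and leave the other things on the bench alone.

Things in the scene. Friction and masses are not known exactly. Their poses are not given: they have to be found in the camera images.
- stand: Fixed open steel frame, 130 x 200 mm (x, y). Origin: centre of its underside, on the bench. Two strips (22 to 52 mm either side of the middle) carry the block at z = 70 mm; between them it is open to the tray (y -38 to +32). The block can slide only along the stand's y, between 12 mm high guides (1.5 mm play each side). Cam at the -y end, back stop at the +y end (105 mm high).
- block: Loose aluminium heating block, 80 x 60 x 45 mm (x, y, z), 0.5 kg, upside down on the stand, axes parallel to the stand's. Origin: centre of its underside. A 23.5 mm well opens downwards, 37 mm deep, under an 8 mm wall with the access hole. At the start it stands 8 to 11 mm to the -y side of the stand's middle, touching neither cam nor buffer.
- block_hole (a point): Centre of the mouth of the access hole in the top face of the block: round, 15 mm diameter, 2 mm chamfer, goes down (block -z) into the well. Top face is 115 mm above the bench.
- sleeve_center (a point): Middle of the stuck brass sleeve: closed end up, 22 mm diameter, 42 mm long, with a 30 x 4 mm collar at its foot, just under the block. Its closed end is seen in the access hole, 8 mm below the block's top face. Takes about 8 to 18 N to push, steadily, and drops free when the rod's tip is 34 to 40 mm below the top face.
- tray (a point): Middle of the floor of the white catch tray in the stand below the block, 94 x 114 mm inside (x, y), 20 mm high; floor 9 mm above the bench.
- cam (a joint): Cam lever angle, rad, 0 to 2.6, growing counter-clockwise from above. The cam is a disc of 20 mm radius, centre 10 mm off the pivot: its surface reaches 20 - 10 cos(angle) mm from the pivot towards the stand's +y, against the block's flat -y face. Starts between 0 and 0.35; stays where it is left (friction 0.2 N m).
- cam_pivot (a point): Pivot axis of the cam (vertical), on the stand at y = -53 mm, z = 70 mm.
- cam_knob (a point): Grip point of the upright round knob on the cam lever: 16 mm diameter, 38 mm tall (z 106 to 144 mm over the bench, this point at 128), 85 mm from the pivot. At angle 0 the lever points along the stand's -x, turned 10 degrees towards -y. The lever bar (14 mm wide) lies just below the knob.
- stop (a joint): How far the back stop has been screwed forward (towards the stand's -y), in m, 0 to 0.006. It varies from start to start and does not yield. The free face of the rubber buffer is at stand y = 30 mm minus this.
- pad (a joint): How far the rubber buffer on the back stop is pressed in, in m; 0 when free. 5 N per mm. Snug is 0.0005 to 0.0035; above 0.0045 the rubber is crushed.
- pad_face (a point): Middle of the face of the black rubber buffer (50 x 28 mm) that the block is brought against; it faces the stand's -y.
- rod: Loose push rod, standing upright in its rack: steel shank 10 mm diameter, 100 mm long with a chamfered tip, and a black round head 26 mm diameter, 34 mm tall on top. 0.12 kg. Origin: centre of its tip; z runs up the shank.
- rod_head (a point): Grip point in the rod's head, on its axis, 118 mm above the tip.
- rack_hole (a point): Centre of the mouth of the hole in the fixed grey rod rack (block 75 x 75 x 50 mm). Hole 13 mm square, 44 mm deep, 2 mm chamfer; mouth 50 mm above the bench.
- dishes: Bystander: stack of four culture dishes, 90 mm diameter, 62 mm high. Origin: centre of its underside.
- bottle: Bystander: sample bottle, 40 mm diameter, 95 mm tall. Origin: centre of its underside.
- carton: Bystander: carton, 90 x 120 x 60 mm. Origin: centre of its underside.
There are look-alikes about, which are no part of the job. What is shaped like the part that bears rack_hole but orange is not meant. There is more than one size of the rod; the job needs the smaller.

How it is judged:
On the way, in this order (a step that is already met when the one before it is completed fails the run):
1. the cam has brought the block snug against the rubber buffer, the sleeve still stuck in it (value of joint pad between 0.0003 and 0.0037 m and contact force between cam and block above 1 N and z of sleeve_center in the frame of block above 0.005 m), for 0.3 s.
2. the sleeve has been pushed out into the tray, the block still clamped (height (world z) of sleeve_center below 0.045 m and horizontal distance between sleeve_center and tray below 0.07 m and value of joint pad above 0.0003 m), for 0.2 s.
At the end, for the whole second after the job is handed in: The sleeve lies at rest in the tray (centre below 45 mm, within 70 mm of the tray's middle); the block sits flat on the stand, held by the cam with the rubber buffer pressed in 0.3 to 3.7 mm; the rod stands released in its rack, tip within 12 mm of the bench (all of step 2 and value of joint pad below 0.0037 m and contact force between cam and block above 1 N and angle between block's own z axis and vertical below 0.05 rad and z of block in the frame of stand below 0.073 m and horizontal distance between rod and rack_hole below 0.01 m and height (world z) of rod below 0.012 m and angle between rod's own z axis and vertical below 0.15 rad and linear speed of rod below 0.02 m/s and linear speed of sleeve below 0.03 m/s); the robot touches nothing.
It fails at once if the rubber buffer is crushed (pressed in more than 4.5 mm) (value of joint pad above 0.0045 m).
It fails at once if the gripper touches the sleeve (contact force between the fingers and sleeve above 0.5 N).
It fails at once if the dishes are disturbed (distance of dishes from where it was at the start of the episode above 0.02 m).
It fails at once if the bottle is disturbed (distance of bottle from where it was at the start of the episode above 0.02 m).
It fails at once if the carton is disturbed (distance of carton from where it was at the start of the episode above 0.02 m).
It also fails if it takes over 62 s, if anything falls off the work surface, if the arm or the gripper's body presses on something with over 40 N, if the wrist force passes 120 N, or if a joint passes its speed limit or range.

ROBOT

A 6-joint arm with a two-finger parallel gripper is mounted at the origin on the work surface. World frame = base frame: x ahead of the robot, y to its left, z up, the work surface at z = 0. Lengths are in m, angles in rad, forces in N, time in s.
With the tool pointing down it reaches from about 0.325 to 0.775 m from the base axis. Payload 5.5 kg.
Tool frame: the origin (TCP) lies at the very end of the fingers, on their centre line; the grasp point (between the pads) lies env.pinch_z behind it (env.pinch_z is the distance from the TCP to the grasp point, in m); z points along the fingers, y is the line along which they close (so a half turn about z gives the same grasp; the last joint's range is limited). The gripper opens to 88 mm and grips with 3 to 60 N. Pads are 20 mm wide; open, the fingers measure 115 mm over their backs; the gripper's body (75 mm by 178 mm) begins 61 mm behind the grasp point.
Start: joints at [1.169, 0.091, 1.231, -0, 1.82, -0.057], TCP at [0.203, 0.565, 0.197] pointing down, gripper open.
Joint ranges: [-2.87, 2.87], [-0.86, 2.18], [0.17, 2.46], [-1.51, 4.65], [0.06, 2.69], [-2.65, 2.65]. Speed limits (rad/s): [2.57, 2.57, 3.01, 3.14, 3.14, 3.14].

INTERFACE

Orientations are given as a rotation vector (axis times angle).
In Python, from rig import monitor, grab_frame, env, masks_of gives the robot as it stands.
- The arm moves only by the tool send_rows, never from a script. Its argument "targets" is a list of rows, each a list of 5 numbers: the opening, from 0 (shut) to 1 (fully open), then the shift along the tool's x, y, z in units of 0.03 m (1.0 is 0.03 m), then the turn about the tool's z in units of 0.1 rad (1.0 is 0.1 rad). In form: [[jaw, dx, dy, dz, spin], ...]. A call has 1 to 5 rows; each row shifts and turns the commanded pose from where the row before left it, along the tool's axes as they then stand; what a row does not reach is not made up. A row lasts 1/12 s, in which the tool goes at most 41.7 mm and 7.16 degrees, less where a joint would pass 70% of its speed; a pose out of reach is approached as far as the arm can. A call with a number of a shift or a turn outside -1 to 1 is refused whole. A call with a gripper value outside its range is refused whole. The fingers move at their own pace and stop on an object; the grip force is fixed at half the most. Time passes only in rows, so rows that do not move let the fingers close. It gives the time, the measured TCP pose, the force, the opening and the grip force at its end, in the units of the state.
- monitor.observe(): the state, without advancing time (a new reading comes with each control period).
- grab_frame(name): name is "scene" or "top"; returns a dict with "image" (400x640x3 uint8, blue, green, red), "intrinsics" (3x3 intrinsics, pixels), "view" (4x4, takes a point from world to camera coordinates). Camera axes: x right, y up, looking along -z (the intrinsics and any distortion apply to the point x, -y, -z); pixel columns grow to the right and rows downward; lengths in m; the calibration is good to about 2 mm. A picture is of the moment at which its call begins. There is no depth.
- env.finish_job(): hands the job in; it is judged then, once.
Trained networks look in a picture, given as the dict that the camera call returned (one of the last four; its "shot" number tells which), for a name from the list of things; names that differ only in an ending like _2 or _b are one class to them, and where a whole thing is asked for, a point or a joint stands for the part that bears it (a point fixed in the world has none). Each returns a list of dicts, best first, with "p" (0 to 1); they miss things now and then, are a little off and sometimes report something else, mostly with a low value. They report only what shows in the picture. A call takes as long as a camera call. They do not tell look-alikes from the thing itself.
- masks_of(picture, label): "pixels" (400x640 bool, what is visible of it) and "rect" ([centre column, centre row, width, height] in pixels, round what is visible of it).
The state is a dict: "time_s": time; "joint_positions": joint angles; "qvel": joint speeds; "joint_torque": joint torques, N m; "tcp_pos": TCP position; "ee_rot": TCP orientation; "wrist_force": force on the tool from outside, world axes, zero at the start; "torque": the same for the moment, N m; "gripper_width": finger opening in m; "gripper_force": force on a finger pad.
Only numpy, scipy, OpenCV 4.12 (cv2) and the standard library are available. Lean on these libraries where they do the work, as an engineer would, in place of code of your own. Each camera call takes 0.05 s, during which the arm holds its last target. There are 200 camera calls.

## Working session

There is one attempt and no reset: what is moved stays moved. The work goes in short steps, Python scripts to look and compute and a tool call to move; the robot and the scene stay as the last step left them, time stands still between calls to the robot, and variables do not carry over. Pictures are saved under pics/ and viewed, at most 10 in all, crops included, and the job is handed in when it is done.

Besides the shell and the picture viewer there is one more tool, called after "Request:" as name(argument=value, ...), one argument or row to a line, values as JSON. send_rows: Moves the arm, as the interface text tells. Its arguments: {"type":"object","properties":{"targets":{"type":"array","items":{"type":"array","items":{"type":"number","minimum":-1,"maximum":1}}}},"required":["targets"]}

```bash
mkdir -p pics; ls
python3 - <<'E'
from rig import monitor, grab_frame, env, masks_of
import cv2,numpy as np
s=monitor.observe();print(s['time_s'],s['tcp_pos'],s['ee_rot'],env.pinch_z,s['gripper_width'])
for n in("scene","top"):
    f=grab_frame(n);cv2.imwrite(f"pics/{n}0.png",f["image"]);print(n,f["intrinsics"].tolist() if hasattr(f["intrinsics"],'tolist') else f["intrinsics"],np.round(f["view"],4).tolist())
    for l in("stand","block","block_hole","tray","cam","cam_knob","pad_face","rod","rod_head","rack_hole","dishes","bottle","carton"):
        try: print(l,[(round(float(d["p"]),2),np.round(d["rect"]).astype(int).tolist()) for d in masks_of(f,l)][:4])
        except Exception as e: print(l,e)
E
```

```text
pics
0.0 [0.20264748 0.56437567 0.19561316] [-5.38774450e-01 -3.09458419e+00  2.92733032e-03] 0.0187 0.08800341765624742
scene [[438.7262891760977, 0.0, 324.69136438759233], [0.0, 438.7262891760977, 189.85242161030126], [0.0, 0.0, 1.0]] [[0.8865, 0.4625, 0.0118, -0.5702], [-0.2588, 0.4746, 0.8413, -0.0179], [0.3835, -0.7489, 0.5405, -1.117], [0.0, 0.0, 0.0, 1.0]]
stand [(0.5, [412, 198, 48, 52])]
block [(0.65, [275, 234, 54, 50])]
block_hole [(0.86, [278, 236, 53, 51])]
tray [(0.83, [275, 258, 124, 107])]
cam [(0.57, [236, 237, 60, 51])]
cam_knob [(0.96, [239, 236, 59, 48])]
pad_face [(0.57, [274, 256, 128, 106]), (0.28, [306, 221, 43, 33])]
rod [(0.63, [316, 169, 13, 38]), (0.6, [333, 152, 15, 62])]
rod_head [(0.96, [334, 149, 14, 64]), (0.57, [316, 167, 9, 36])]
rack_hole [(0.56, [315, 193, 42, 35]), (0.4, [275, 258, 124, 105])]
dishes [(0.73, [404, 243, 43, 47]), (0.31, [294, 224, 20, 15])]
bottle [(0.73, [306, 153, 16, 34])]
carton [(0.72, [412, 202, 51, 52]), (0.38, [314, 168, 6, 36])]
top [[376.3522675917833, 0.0, 320.8111061008269], [0.0, 376.3522675917833, 198.39707359665874], [0.0, 0.0, 1.0]] [[0.0046, -0.9994, -0.0345, 0.1441], [0.9845, -0.0015, 0.1754, -0.5595], [-0.1753, -0.0348, 0.9839, -0.708], [0.0, 0.0, 0.0, 1.0]]
stand [(0.7, [392, 215, 118, 96])]
block []
block_hole [(0.73, [404, 207, 47, 52]), (0.68, [276, 237, 53, 47])]
tray [(0.84, [390, 216, 121, 95])]
cam [(0.79, [433, 231, 26, 60])]
cam_knob [(0.65, [433, 232, 24, 65]), (0.21, [361, 196, 60, 35])]
pad_face []
rod [(0.64, [210, 235, 44, 22]), (0.46, [266, 232, 14, 18])]
rod_head [(0.93, [211, 232, 44, 22]), (0.56, [268, 233, 17, 16]), (0.55, [315, 117, 41, 49]), (0.34, [392, 216, 118, 95])]
rack_hole [(0.96, [290, 311, 55, 55]), (0.8, [275, 235, 50, 48])]
dishes [(0.7, [316, 119, 41, 51]), (0.61, [235, 136, 69, 54]), (0.54, [404, 206, 52, 55])]
bottle [(0.74, [404, 205, 45, 50]), (0.64, [198, 289, 24, 16])]
carton [(0.78, [234, 135, 64, 54])]
```

Run:
```python
import cv2
a=cv2.imread("pics/scene0.png")[110:320,190:470];cv2.imwrite("pics/s1.png",cv2.resize(a,(784,588),interpolation=cv2.INTER_CUBIC))
a=cv2.imread("pics/top0.png")[90:345,170:490];cv2.imwrite("pics/t1.png",cv2.resize(a,None,fx=2.34,fy=2.34,interpolation=cv2.INTER_CUBIC))
```

```text
(no output)
```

View pics/s1.png

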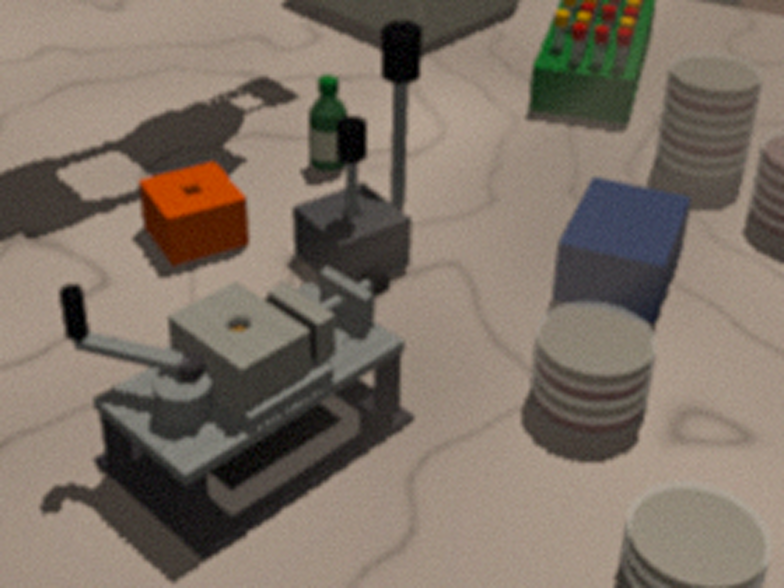

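View pics/t1.png

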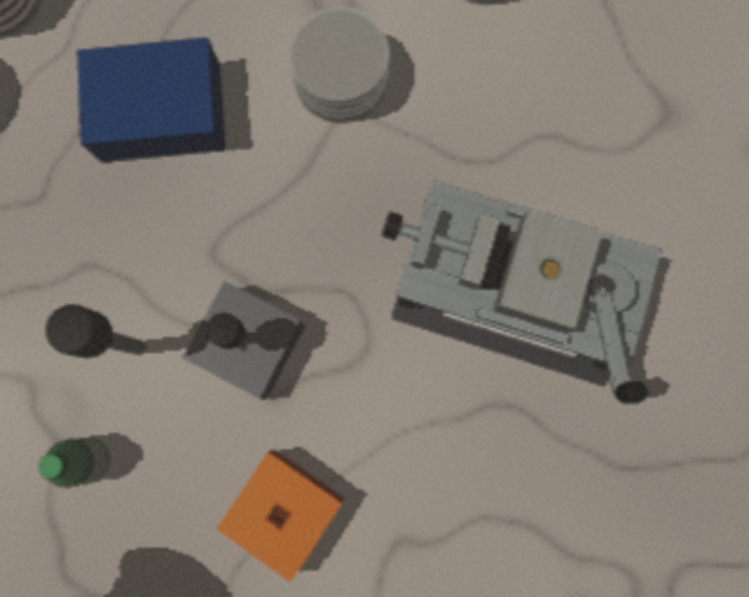

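The top view shows the grey rack at full-image (275,235) with the small rod in it and the tall rod to its left. The stand is around (390,215), with the knob at about (438,257). The orange rack is the decoy. Next I'll take finer crops to measure the stand.

```bash
cat > h.py <<'E'
import numpy as np,cv2
from rig import monitor, grab_frame, env, masks_of
def ray(f,u,v):
    K=np.array(f["intrinsics"]);V=np.array(f["view"]);d=np.linalg.inv(K)@[u,v,1];d=V[:3,:3].T@np.array([d[0],-d[1],-d[2]])
    return -V[:3,:3].T@V[:3,3],d/np.linalg.norm(d)
def onz(f,u,v,z):
    o,d=ray(f,u,v);return o+d*(z-o[2])/d[2]
def proj(f,P):
    V=np.array(f["view"]);K=np.array(f["intrinsics"]);c=np.atleast_2d(P)@V[:3,:3].T+V[:3,3];c=c*[1,-1,-1];p=c@K.T
    return p[:,:2]/p[:,2:]
def brass(f):
    h=cv2.cvtColor(f["image"],cv2.COLOR_BGR2HSV).astype(int)
    return h
E
python3 - <<'E'
from h import *
T=grab_frame("top");S=grab_frame("scene")
np.save("T.npy",T,allow_pickle=True);np.save("S.npy",S,allow_pickle=True)
a=T["image"][160:270,330:460];cv2.imwrite("pics/t2.png",cv2.resize(a,None,fx=6,fy=5.45,interpolation=cv2.INTER_CUBIC) if 0 else cv2.resize(a,(130*5,110*5),interpolation=cv2.INTER_CUBIC))
a=S["image"][195:320,205:345];cv2.imwrite("pics/s2.png",cv2.resize(a,(700,625),interpolation=cv2.INTER_CUBIC)[:600])
for f,z,(u,v) in((T,.107,(405,205)),(S,.107,(275,226))):
    h=cv2.cvtColor(f["image"],cv2.COLOR_BGR2HSV).astype(int)
    m=np.zeros(h.shape[:2],bool);m[v-8:v+9,u-8:u+9]=True
    m&=(h[...,1]>110)
    ys,xs=np.where(m);print(len(xs),xs.mean(),ys.mean(),[onz(f,xs.mean(),ys.mean(),q) for q in (.107,.115)])
# rods: T head tops
print(onz(T,233/1,200,.1))
for l in("rod_head","rack_hole","rod"):
  for f,n in((T,"T"),(S,"S")):
    for d in masks_of(f,l): 
        ys,xs=np.where(d["pixels"]);print(l,n,round(d["p"],2),xs.min(),xs.max(),ys.min(),ys.max(),len(xs))
E
```

```text
32 404.65625 204.625 [array([ 0.53754352, -0.01224712,  0.107     ]), array([ 0.5362561 , -0.01073602,  0.115     ])]
9 274.77777777777777 226.55555555555554 [array([ 0.53731898, -0.00828578,  0.107     ]), array([ 0.54336484, -0.01686534,  0.115     ])]
[0.54788849 0.31056493 0.1       ]
rod_head T 0.83 189 232 220 242 597
rod_head T 0.79 258 274 224 238 202
rod_head T 0.52 334 451 168 261 4957
rod_head S 0.95 326 339 117 182 493
rod_head S 0.56 310 320 151 187 254
rack_hole T 0.71 248 299 210 259 1334
rack_hole T 0.6 264 315 283 337 1640
rack_hole S 0.92 294 336 175 209 1055
rack_hole S 0.87 240 278 168 204 1042
rack_hole S 0.5 211 265 211 262 857
rod T 0.76 258 275 224 238 203
rod T 0.66 190 230 221 242 570
rod S 0.64 326 339 117 183 538
rod S 0.59 309 320 151 186 266
rod S 0.23 285 328 204 238 464
```

View pics/t2.png

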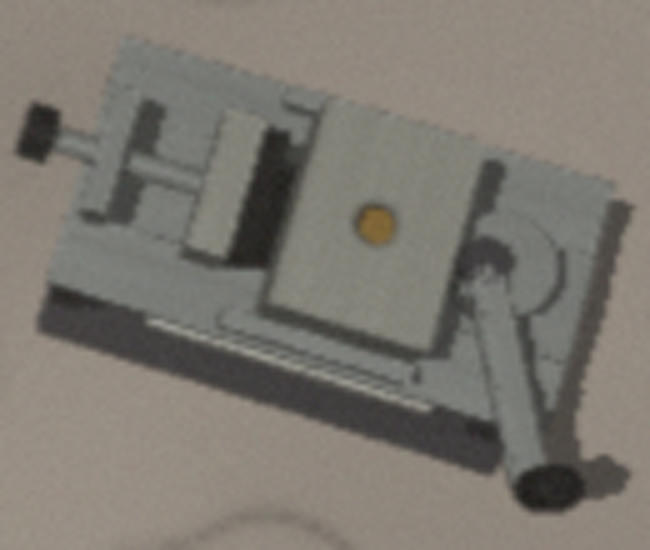

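View pics/s2.png

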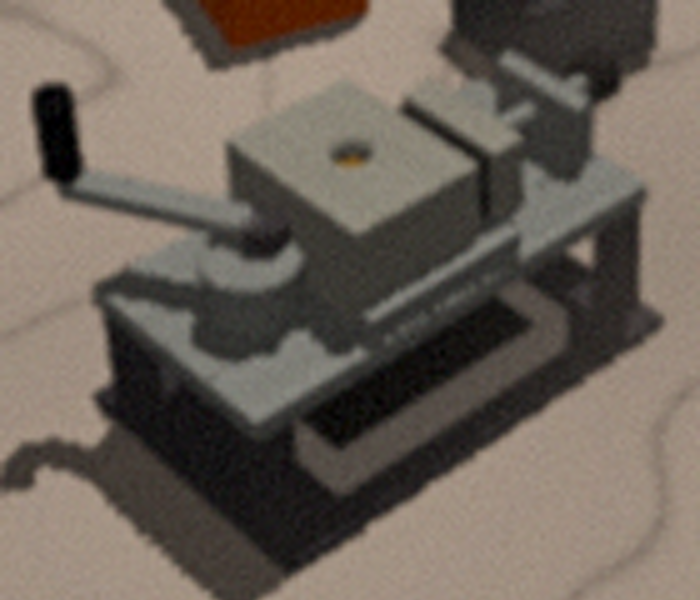

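```bash
cat > fit.py <<'E'
from h import *
from scipy.optimize import least_squares
T=np.load("T.npy",allow_pickle=True).item();S=np.load("S.npy",allow_pickle=True).item()
px=lambda c,o:(np.array(c,float)+.5)/5-.5+o
to=[330,160];so=[205,195]
B=[(T,to,(333,95),1,1),(T,to,(487,160),1,-1),(T,to,(265,305),-1,1),(T,to,(432,355),-1,-1),
(S,so,(228,148),-1,-1),(S,so,(348,82),-1,1),(S,so,(482,165),1,1),(S,so,(358,238),1,-1)]
P=[(T,to,(125,38),1,1),(T,to,(617,187),1,-1),(T,to,(45,290),-1,1),(S,so,(97,292),-1,-1),(S,so,(262,435),1,-1),(S,so,(645,190),1,1)]
def W(q,p):
    c,s=np.cos(q[2]),np.sin(q[2]);return np.array([q[0]+c*p[0]-s*p[1],q[1]+s*p[0]+c*p[1],p[2]])
def res(q):
    r=[]
    for f,o,c,a,b in B: r+=list(proj(f,W(q,(a*.04,q[3]+b*.03,.115)))[0]-px(c,o))
    for f,o,c,a,b in P: r+=list(proj(f,W(q,(a*.065,b*.1,q[4])))[0]-px(c,o))
    return np.array(r)
if __name__=="__main__":
    s=least_squares(res,[.54,0,-.2,-.01,.07],loss="soft_l1");q=s.x;print(q,np.round(res(q).reshape(-1,2),1).tolist())
    print("hole",W(q,(0,q[3],.115)),"pivot",W(q,(0,-.053,.07)))
    for f,o in((T,to),(S,so)):
        for y in (.024,.030): print("pad y",y,[(np.round((proj(f,W(q,(x,y,z)))[0]-o)*5,0)).tolist() for x in(-.025,.025) for z in(.078,.106)])
    for f,(u,v) in((T,px((552,482),to)),(S,px((53,90),so))): print("knobtop",onz(f,u,v,.144))
    for a in(0,.2,.35): 
        t=np.pi+np.radians(10)+a; print(a,W(q,(.085*np.cos(t),-.053+.085*np.sin(t),.144)))
    np.save("q.npy",q)
    # rods: two-view triangulation of head tops (mask centre)
    for n,tt,ss in(("small",(266,231),(315,151.5)),("tall",(200,231),(332.5,119))):
        o1,d1=ray(T,*tt);o2,d2=ray(S,*ss);k=np.linalg.lstsq(np.c_[d1,-d2],o2-o1,rcond=None)[0];print(n,o1+k[0]*d1,o2+k[1]*d2)
E
python3 fit.py
```

```text
[ 0.54056341 -0.00124729 -0.31308255 -0.01100727  0.06612855] [[-0.7, 0.3], [0.0, -3.0], [0.5, -0.8], [-0.9, -0.6], [-1.9, -2.6], [-1.6, -1.8], [-1.8, -0.8], [-1.7, -1.5], [1.5, -6.3], [0.6, -6.2], [-2.3, 4.6], [-6.2, -4.3], [1.8, 1.9], [3.9, 1.9]]
hole [ 0.53717325 -0.01171948  0.115     ] pivot [ 0.52423979 -0.05167089  0.07      ]
pad y 0.024 [[252.0, 270.0], [261.0, 259.0], [289.0, 148.0], [299.0, 133.0]]
pad y 0.03 [[237.0, 265.0], [245.0, 254.0], [274.0, 144.0], [284.0, 129.0]]
pad y 0.024 [[376.0, 156.0], [373.0, 100.0], [457.0, 211.0], [455.0, 155.0]]
pad y 0.03 [[387.0, 149.0], [384.0, 94.0], [468.0, 205.0], [467.0, 148.0]]
knobtop [ 0.44281395 -0.06206462  0.144     ]
knobtop [ 0.44418769 -0.06496956  0.144     ]
0 [ 0.44005432 -0.03993182  0.144     ]
0.2 [ 0.43940023 -0.05689089  0.144     ]
0.35 [ 0.44113295 -0.06951054  0.144     ]
small [0.4851611  0.23793317 0.14223452] [0.4897491  0.24101885 0.14320702]
tall [0.48114961 0.33988033 0.18501612] [0.48413807 0.34181591 0.18598077]
```

Run:
```python
from fit import *
for cams in((T,S),(T,),(S,)):
    def r(q):
        o=[]
        for f,oo,c,a,b in B:
            if any(f is g for g in cams): o+=list(proj(f,W(q,(a*.04,b*.03,.115)))[0]-px(c,oo))
        return np.array(o)
    s=least_squares(r,[.54,-.01,-.3]);print(s.x,np.round(s.fun.reshape(-1,2),1).tolist())
    q=s.x
    c,n=np.cos(q[2]),np.sin(q[2])
    for f,o,cc,a,b in P:
        w=onz(f,*px(cc,o),.07)[:2]-q[:2];print("  plate",f is T,a,b,np.round([c*w[0]+n*w[1],-n*w[0]+c*w[1]],4))
for f in(T,S):
    print(ray(f,320,200)[0])
for f,o,c,a,b in B: print(f is T,a,b,onz(f,*px(c,o),.115))
```

```text
[ 0.53819018 -0.01214722 -0.31900726] [[-0.4, -0.2], [0.3, -3.4], [0.6, -1.5], [-0.8, -1.1], [-1.6, -2.4], [-1.1, -1.6], [-1.5, -0.4], [-1.5, -1.2]]
  plate True 1 1 [0.0488 0.1103]
  plate True 1 -1 [ 0.0509 -0.0896]
  plate True -1 1 [-0.0573  0.1092]
  plate False -1 -1 [-0.0427 -0.0898]
  plate False 1 -1 [ 0.0619 -0.0901]
  plate False 1 1 [0.0566 0.1066]
[ 0.53528898 -0.01214418 -0.33279293] [[0.0, 1.2], [0.6, -1.5], [0.5, -0.2], [-1.1, 0.6]]
  plate True 1 1 [0.0501 0.1119]
  plate True 1 -1 [ 0.0549 -0.088 ]
  plate True -1 1 [-0.0561  0.1093]
  plate False -1 -1 [-0.0387 -0.0894]
  plate False 1 -1 [ 0.0658 -0.0883]
  plate False 1 1 [0.0579 0.1083]
[ 0.54292836 -0.0144747  -0.29971153] [[-0.4, -0.8], [-0.2, -0.3], [0.1, 0.7], [0.5, 0.3]]
  plate True 1 1 [0.0457 0.1102]
  plate True 1 -1 [ 0.044  -0.0898]
  plate True -1 1 [-0.0604  0.1111]
  plate False -1 -1 [-0.0496 -0.0881]
  plate False 1 -1 [ 0.0549 -0.0905]
  plate False 1 1 [0.0535 0.1063]
[0.42607533 0.11858805 0.7996617 ]
[ 0.9291834  -0.56437252  0.62552264]
True 1 1 [0.58511719 0.00315484 0.115     ]
True 1 -1 [ 0.5604457  -0.05231092  0.115     ]
True -1 1 [0.50685901 0.03011275 0.115     ]
True -1 -1 [ 0.4887445  -0.02944702  0.115     ]
False -1 -1 [ 0.49807626 -0.03300016  0.115     ]
False -1 1 [0.51454729 0.02537901 0.115     ]
False 1 1 [0.58878585 0.00404005 0.115     ]
False 1 -1 [ 0.57098706 -0.05467229  0.115     ]
```

```bash
sed -i 's/(a\*.065,b\*.1,q\[4\])/(a*.053,b*.1,q[4])/' fit.py; python3 fit.py
```

```text
[ 0.5416844  -0.00186164 -0.3012369  -0.0107712   0.06390287] [[-0.8, -0.2], [0.0, -3.9], [0.9, -1.3], [-0.3, -1.5], [-1.6, -2.1], [-1.4, -1.5], [-1.3, -0.7], [-0.9, -1.2], [-0.5, -0.6], [-1.2, -1.5], [0.0, -1.0], [-2.2, 0.4], [-1.3, -0.1], [-0.1, 0.1]]
hole [ 0.53848857 -0.01214781  0.115     ] pivot [ 0.52595921 -0.05247506  0.07      ]
pad y 0.024 [[254.0, 268.0], [263.0, 257.0], [289.0, 146.0], [300.0, 131.0]]
pad y 0.03 [[239.0, 263.0], [248.0, 253.0], [274.0, 141.0], [284.0, 126.0]]
pad y 0.024 [[376.0, 157.0], [373.0, 102.0], [459.0, 213.0], [457.0, 156.0]]
pad y 0.03 [[387.0, 151.0], [385.0, 95.0], [470.0, 206.0], [468.0, 149.0]]
knobtop [ 0.44281395 -0.06206462  0.144     ]
knobtop [ 0.44418769 -0.06496956  0.144     ]
0 [ 0.44164059 -0.04173401  0.144     ]
0.2 [ 0.44118744 -0.05869964  0.144     ]
0.35 [ 0.44306952 -0.07129788  0.144     ]
small [0.4851611  0.23793317 0.14223452] [0.4897491  0.24101885 0.14320702]
tall [0.48114961 0.33988033 0.18501612] [0.48413807 0.34181591 0.18598077]
```

Run:
```python
from fit import *
g=lambda a:np.clip((a/255.)**.5*255,0,255).astype(np.uint8)
ims=[]
for k in range(1):
    t=np.mean([grab_frame("top")["image"] for _ in range(6)],0);s=np.mean([grab_frame("scene")["image"] for _ in range(6)],0)
a=cv2.resize(g(t[180:216,368:396]),(28*14,36*14),interpolation=cv2.INTER_CUBIC)
b=cv2.resize(g(s[209:245,281:309]),(28*14,36*14),interpolation=cv2.INTER_CUBIC)
cv2.imwrite("pics/pad.png",np.hstack([a,b]))
```

```text
(no output)
```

View pics/pad.png

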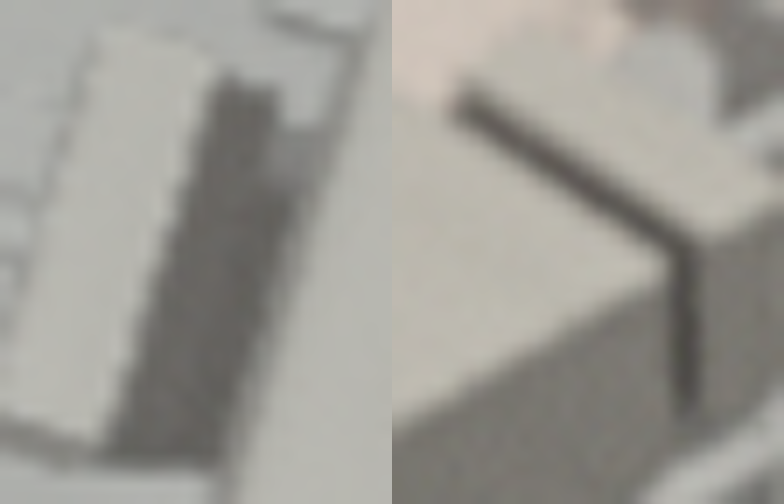

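Run:
```python
from fit import *
q=np.load("q.npy");r=res(q).reshape(-1,2);bT=r[[0,2,3]].mean(0);bS=r[4:8].mean(0);print(bT,bS)
c,n=np.cos(q[2]),np.sin(q[2])
def st(f,u,v,z):
    b=bT if f is T else bS
    w=onz(f,u+b[0],v+b[1],z)[:2]-q[:2];return np.round([c*w[0]+n*w[1],-n*w[0]+c*w[1]],4)
for z in(.100,.105):
    print(z,"T car",st(T,382.9,184.5,z),st(T,375,212,z),"S car",st(S,286.1,214.2,z),st(S,302.5,225.3,z),"rubber face",st(T,387.4,186,z))
print("hole",st(T,404.65,204.6,.107),"blk +y edge T",st(T,*px((333,95),to),.115),st(T,*px((265,305),to),.115))
# gap direct in T: intensity profile along stand y at several x
```

```text
[-0.07531362 -0.99413328] [-1.30505484 -1.36228158]
0.1 T car [0.0275 0.0378] [-0.0274  0.0374] S car [-0.0307  0.0422] [0.0203 0.0409] rubber face [0.0272 0.0289]
0.105 T car [0.0263 0.0381] [-0.0282  0.0377] S car [-0.0253  0.0378] [0.0252 0.0365] rubber face [0.026  0.0293]
hole [ 0.0009 -0.0105] blk +y edge T [0.0418 0.0183] [-0.041   0.0208]
```

```bash
cat > plan.py <<'E'
from h import *
from scipy.spatial.transform import Rotation as R
def now():
    s=monitor.observe();M=R.from_rotvec(s["ee_rot"]).as_matrix();return np.array(s["tcp_pos"]),np.arctan2(M[1,1],M[0,1]),s
def plan(wps,p=None,yaw=None,step=.028):
    """wps: (x,y,z,yaw_of_tool_y,jaw,minrows)"""
    if p is None:p,yaw,_=now()
    p=np.array(p,float);rows=[]
    for x,y,z,w,j,m in wps:
        t=np.array([x,y,z]);dw=(w-yaw+np.pi/2)%np.pi-np.pi/2 if w is not None else 0
        n=max(m,int(np.ceil(np.linalg.norm(t-p)/step)),int(np.ceil(abs(dw)/.095)))
        p0,y0=p.copy(),yaw
        for i in range(1,n+1):
            d=p0+(t-p0)*i/n-p
            ty=np.array([np.cos(yaw),np.sin(yaw),0]);tz=np.array([0,0,-1.]);tx=np.cross(ty,tz)
            v=np.round(np.array([d@tx,d@ty,d@tz])/.03,2);s=round(-(y0+dw*i/n-yaw)/.1,2)
            p=p+.03*(v[0]*tx+v[1]*ty+v[2]*tz);yaw-=s*.1
            rows.append([j,*(v+0.).tolist(),s+0.])
    for i in range(0,len(rows),5):print(str(rows[i:i+5]).replace(" ",""))
    print(len(rows),"rows end",p.round(4),round(yaw,3));return p,yaw
E
python3 - <<'E'
from plan import *
print(now()[:2])
plan([(.443,-.064,.19,1.0,.45,1),(.443,-.064,.150,1.0,.45,1)])
E
```

```text
(array([0.20280545, 0.56469904, 0.19672858]), np.float64(1.2260133637101904))
[[0.45,-0.58,-0.68,0.01,np.float64(0.09)],[0.45,-0.6,-0.68,0.01,np.float64(0.09)],[0.45,-0.59,-0.67,0.01,np.float64(0.09)],[0.45,-0.61,-0.66,0.01,np.float64(0.09)],[0.45,-0.6,-0.66,0.0,np.float64(0.09)]]
[[0.45,-0.62,-0.65,0.01,np.float64(0.09)],[0.45,-0.62,-0.65,0.01,np.float64(0.09)],[0.45,-0.63,-0.64,0.01,np.float64(0.09)],[0.45,-0.63,-0.64,0.01,np.float64(0.09)],[0.45,-0.64,-0.63,0.01,np.float64(0.09)]]
[[0.45,-0.64,-0.63,0.01,np.float64(0.09)],[0.45,-0.65,-0.62,0.01,np.float64(0.09)],[0.45,-0.65,-0.61,0.01,np.float64(0.1)],[0.45,-0.66,-0.61,0.01,np.float64(0.09)],[0.45,-0.67,-0.6,0.0,np.float64(0.09)]]
[[0.45,-0.67,-0.59,0.01,np.float64(0.09)],[0.45,-0.68,-0.59,0.01,np.float64(0.09)],[0.45,-0.68,-0.59,0.01,np.float64(0.09)],[0.45,-0.69,-0.57,0.01,np.float64(0.09)],[0.45,-0.69,-0.57,0.01,np.float64(0.09)]]
[[0.45,-0.7,-0.57,0.01,np.float64(0.09)],[0.45,-0.7,-0.56,0.01,np.float64(0.09)],[0.45,-0.71,-0.55,0.01,np.float64(0.09)],[0.45,-0.71,-0.54,0.01,np.float64(0.09)],[0.45,-0.72,-0.54,0.0,np.float64(0.09)]]
[[0.45,0.0,0.0,0.67,np.float64(0.0)],[0.45,0.0,0.0,0.67,np.float64(0.0)]]
27 rows end [ 0.443  -0.064   0.1499] 1.0
```

Request:
send_rows(
  targets=[
    [0.45,-0.6,-0.68,0,0.1],
    [0.45,-0.6,-0.68,0,0.1],
    [0.45,-0.6,-0.67,0,0.1],
    [0.45,-0.6,-0.66,0,0.1],
    [0.45,-0.6,-0.66,0,0.1],
  ],
)

```text
time_s: 2.82
tcp_pos: [0.2513, 0.4376, 0.1967]
ee_rot: [0.616, 3.08, 0.0]
wrist_force: [0.3, -0.5, 0.7]
gripper_width: 0.0582
gripper_force: 0.0
```

Request:
send_rows(
  targets=[
    [0.45,-0.62,-0.65,0,0.1],
    [0.45,-0.62,-0.65,0,0.1],
    [0.45,-0.62,-0.64,0,0.1],
    [0.45,-0.63,-0.64,0,0.1],
    [0.45,-0.64,-0.63,0,0.1],
  ],
)

```text
time_s: 3.23
tcp_pos: [0.2984, 0.3115, 0.1969]
ee_rot: [0.693, 3.064, 0.001]
wrist_force: [-0.3, -0.9, 0.1]
gripper_width: 0.0396
gripper_force: 0.0
```

Request:
send_rows(
  targets=[
    [0.45,-0.64,-0.63,0,0.1],
    [0.45,-0.65,-0.62,0,0.1],
    [0.45,-0.65,-0.61,0,0.1],
    [0.45,-0.66,-0.61,0,0.1],
    [0.45,-0.67,-0.6,0,0.1],
  ],
)

```text
time_s: 3.65
tcp_pos: [0.3448, 0.1852, 0.197]
ee_rot: [0.769, 3.045, 0.001]
wrist_force: [1.0, 1.0, 0.7]
gripper_width: 0.0395
gripper_force: 0.0
```

Request:
send_rows(
  targets=[
    [0.45,-0.67,-0.59,0,0.1],
    [0.45,-0.68,-0.59,0,0.1],
    [0.45,-0.68,-0.59,0,0.1],
    [0.45,-0.69,-0.57,0,0.1],
    [0.45,-0.69,-0.57,0,0.1],
  ],
)

```text
time_s: 4.07
tcp_pos: [0.3909, 0.0587, 0.197]
ee_rot: [0.846, 3.025, 0.0]
wrist_force: [0.6, -0.0, 0.3]
gripper_width: 0.0393
gripper_force: 0.0
```

Request:
send_rows(
  targets=[
    [0.45,-0.7,-0.57,0,0],
    [0.45,-0.7,-0.56,0,0],
    [0.45,-0.7,-0.55,0,0],
    [0.45,-0.7,-0.54,0,0],
    [0.45,-0.7,-0.54,0,0],
  ],
)

```text
time_s: 4.48
tcp_pos: [0.4378, -0.0666, 0.197]
ee_rot: [0.845, 3.025, 0.0]
wrist_force: [0.0, 0.8, 0.5]
gripper_width: 0.0398
gripper_force: 0.0
```

```bash
sed -i 's/s+0.\]/float(s)+0.]/' plan.py
python3 - <<'E'
from plan import *
p,w,s=now();print(p,w,s["time_s"],s["gripper_width"],np.round(s["joint_positions"],2))
T=grab_frame("top");S=grab_frame("scene")
cv2.imwrite("pics/k.png",np.hstack([cv2.resize(T["image"][170:300,370:500],(390,390)),cv2.resize(S["image"][150:280,170:300],(390,390))]))
print(proj(T,p),proj(S,p))
plan([(.443,-.064,.150,1.0,.45,1)])
E
```

```text
[ 0.43782733 -0.06660849  0.19695966] 1.0257207406485003 4.4833 0.03980726894313413 [-0.23 -0.33  1.62  0.    1.85 -1.25]
[[452.48063978 258.39706433]] [[208.22103557 188.25126122]]
[[0.45,-0.04,0.1,0.77,0.11],[0.45,-0.03,0.1,0.77,0.11]]
2 rows end [ 0.4429 -0.0639  0.15  ] 1.0
```

View pics/k.png

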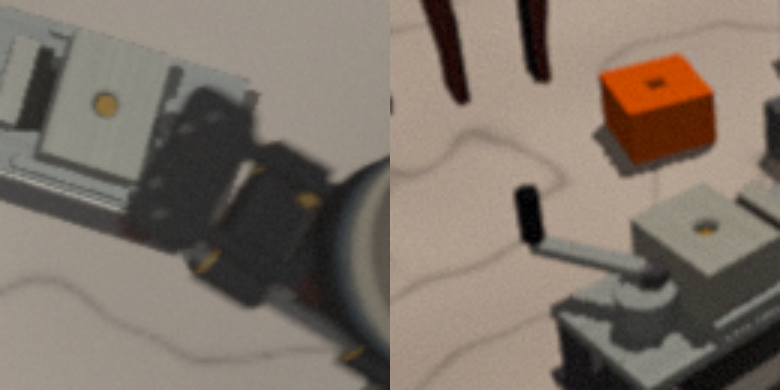

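Request:
send_rows(
  targets=[
    [0.45,-0.04,0.1,0.75,0.1],
    [0.45,-0.04,0.1,0.75,0.1],
    [0.45,0,0,0,0],
  ],
)

```text
time_s: 4.83
tcp_pos: [0.441, -0.0603, 0.1474]
ee_rot: [-0.874, -3.011, 0.0]
wrist_force: [-0.3, -0.3, -0.6]
gripper_width: 0.0395
gripper_force: 0.0
```

Run:
```python
from plan import *
p,w,s=now();print(p,w)
T=grab_frame("top");S=grab_frame("scene")
cv2.imwrite("pics/k2.png",np.hstack([cv2.resize(T["image"][190:290,390:490],(390,390),interpolation=2),cv2.resize(S["image"][170:270,170:270],(390,390),interpolation=2)]))
print((proj(S,p)-170)*3.9)
```

```text
[ 0.44098402 -0.06027438  0.14737931] 1.0059451474182242
[[176.48676365 153.56027376]]
```

View pics/k2.png

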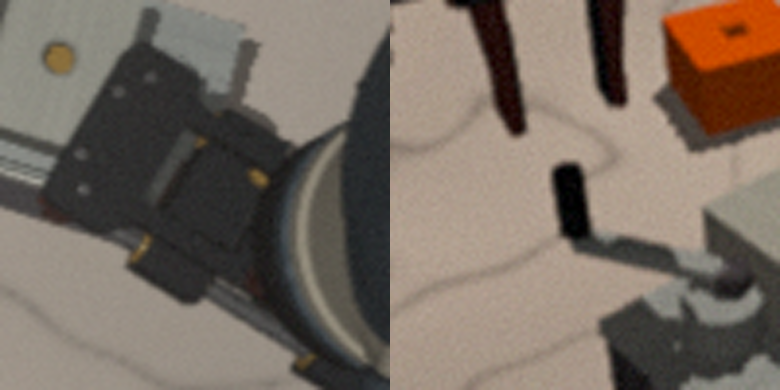

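The fingertips appear about 9 px (roughly 20 mm) above where the TCP projects. They are directly over the knob horizontally. I'll descend partway and check again.

Request:
send_rows(
  targets=[
    [0.45,-0.13,-0.05,0.3,0],
    [0.45,0,0,0.5,0],
    [0.45,0,0,0,0],
    [0.45,0,0,0,0],
  ],
)

```text
time_s: 5.27
tcp_pos: [0.4451, -0.0646, 0.128]
ee_rot: [-0.875, -3.017, 0.0]
wrist_force: [0.9, 0.3, -0.1]
gripper_width: 0.0396
gripper_force: 0.0
```

Run:
```python
from plan import *
p,w,s=now();print(p,w)
T=grab_frame("top");S=grab_frame("scene")
cv2.imwrite("pics/k3.png",np.hstack([cv2.resize(T["image"][190:290,390:490],(390,390),interpolation=2),cv2.resize(S["image"][170:270,170:270],(390,390),interpolation=2)]))
print((proj(S,p)-170)*3.9)
```

```text
[ 0.44512963 -0.06464797  0.12799956] 1.0062334829104944
[[182.3142987  193.20592961]]
```

View pics/k3.png

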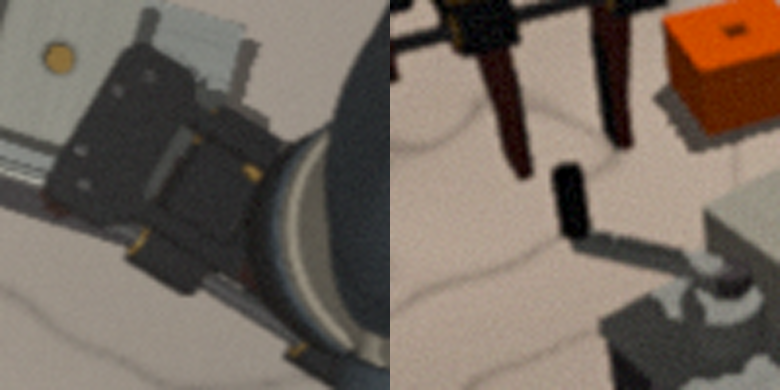

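Request:
send_rows(
  targets=[
    [0.45,0.05,-0.05,0.3,0],
    [0.45,0,0,0.35,0],
    [0.45,0,0,0,0],
    [0.22,0,0,0,0],
    [0.22,0,0,0,0],
  ],
)

```text
time_s: 5.78
tcp_pos: [0.443, -0.0651, 0.1081]
ee_rot: [-0.875, -3.017, 0.0]
wrist_force: [0.5, -0.0, 1.4]
gripper_width: 0.0295
gripper_force: 0.0
```

Run:
```python
from plan import *
p,w,s=now();print(p,w,s["wrist_force"],s["gripper_width"],s["torque"])
T=grab_frame("top");S=grab_frame("scene")
cv2.imwrite("pics/k4.png",np.hstack([cv2.resize(T["image"][190:290,390:490],(390,390),interpolation=2),cv2.resize(S["image"][170:270,170:270],(390,390),interpolation=2)]))
print((proj(S,p)-170)*3.9)
```

```text
[ 0.44300033 -0.06511187  0.10806315] 1.0059893054201468 [ 0.52644335 -0.02172749  1.36500221] 0.02946015430089909 [ 0.02666801 -0.02421118  0.06898432]
[[183.18715797 225.14525288]]
```

View pics/k4.png

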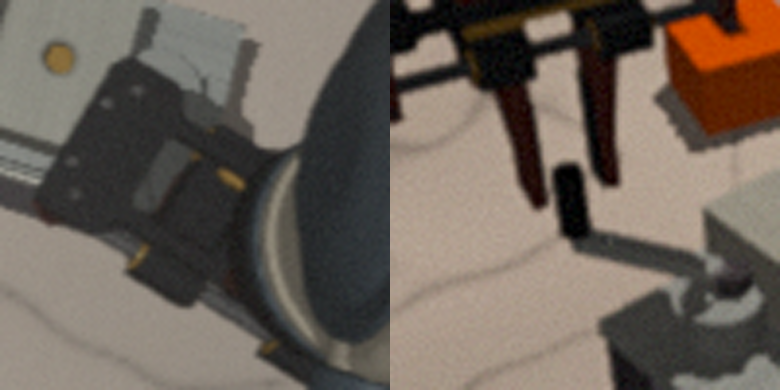

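```bash
cat > arc.py <<'E'
from plan import *
PV=np.array([.526,-.0525]);RA=.0845
A=lambda a:np.r_[PV+RA*np.array([np.cos(3.0149+a),np.sin(3.0149+a)]),0]
E
python3 - <<'E'
from arc import *
p,w,_=now()
W=[(*p[:2],.103,w,.2,2)]+[(*A(a)[:2],.103,w,.2,1) for a in np.arange(.4,1.61,.15)]
plan(W)
E
```

```text
[[0.2,0.0,0.0,0.09,0.0],[0.2,0.0,0.0,0.09,0.0],[0.2,-0.22,-0.26,0.0,0.0],[0.2,-0.33,-0.26,0.0,0.0],[0.2,-0.37,-0.2,0.0,0.0]]
[[0.2,-0.4,-0.15,0.0,0.0],[0.2,-0.41,-0.09,0.0,0.0],[0.2,-0.42,-0.02,0.0,0.0],[0.2,-0.42,0.04,0.0,0.0],[0.2,-0.41,0.1,0.0,0.0]]
[[0.2,-0.39,0.16,0.0,0.0]]
11 rows end [ 0.5178 -0.1365  0.1031] 1.006
```

Request:
send_rows(
  targets=[
    [0.45,0,0,0.09,0],
    [0.45,0,0,0.09,0],
    [0.45,0,0,0,1],
    [0.45,0,0,0,1],
    [0.45,0,0,0,1],
  ],
)

```text
time_s: 6.3
tcp_pos: [0.4431, -0.0651, 0.1025]
ee_rot: [-1.323, -2.849, 0.0]
wrist_force: [-0.4, 0.1, 0.2]
gripper_width: 0.0396
gripper_force: 0.0
```

Request:
send_rows(
  targets=[
    [0.45,0,0,0,1],
    [0.45,0,0,0,1],
    [0.45,0,0,0,1],
    [0.45,0,0,0,1],
    [0.45,0,0,0,1],
  ],
)

```text
time_s: 6.72
tcp_pos: [0.4431, -0.0651, 0.1026]
ee_rot: [-1.987, -2.433, 0.0]
wrist_force: [0.2, 0.4, -0.2]
gripper_width: 0.04
gripper_force: 0.0
```

Request:
send_rows(
  targets=[
    [0.4,0,0,0,1],
    [0.4,0,0,0,1],
    [0.4,0,0,0,1],
    [0.3,0,0,0,1],
    [0.2,0,0,0,1],
  ],
)

```text
time_s: 7.13
tcp_pos: [0.4431, -0.0651, 0.1026]
ee_rot: [-2.527, -1.866, 0.0]
wrist_force: [-0.3, -0.2, -0.0]
gripper_width: 0.0251
gripper_force: 0.0
```

Request:
send_rows(
  targets=[
    [0.2,0,0,0,1],
    [0.2,0,0,0,1],
    [0.2,0,0,0,1],
  ],
)

```text
time_s: 7.38
tcp_pos: [0.4431, -0.0652, 0.1026]
ee_rot: [-2.778, -1.467, 0.0]
wrist_force: [0.7, 0.2, -0.4]
gripper_width: 0.0174
gripper_force: 0.0
```

Run:
```python
from arc import *
p,w,s=now();print(p,w,s["gripper_width"],s["gripper_force"],s["joint_positions"],s["wrist_force"])
W=[(*A(a)[:2],.103,w,.2,1) for a in np.arange(.4,1.61,.15)]
plan(W)
```

```text
[ 0.44312399 -0.06515349  0.10262687] -0.5989825034370019 0.017379587794831286 0.0 [-2.21943061e-01 -3.25896194e-01  1.78194537e+00 -3.35704895e-05
  1.68563446e+00  3.77035595e-01] [ 0.70173336  0.2020105  -0.41844306]
[[0.2,-0.25,0.23,-0.01,0.0],[0.2,-0.25,0.35,0.0,0.0],[0.2,-0.19,0.37,0.0,0.0],[0.2,-0.13,0.4,0.0,0.0],[0.2,-0.08,0.42,0.0,0.0]]
[[0.2,-0.01,0.42,0.0,0.0],[0.2,0.06,0.42,0.0,0.0],[0.2,0.11,0.4,0.0,0.0],[0.2,0.18,0.39,0.0,0.0]]
9 rows end [ 0.5179 -0.1365  0.1029] -0.599
```

Request:
send_rows(
  targets=[
    [0.2,-0.25,0.23,0,0],
    [0.2,-0.25,0.35,0,0],
    [0.2,-0.19,0.37,0,0],
    [0.2,-0.13,0.4,0,0],
    [0.2,-0.08,0.42,0,0],
  ],
)

```text
time_s: 7.8
tcp_pos: [0.4703, -0.1191, 0.1024]
ee_rot: [-2.771, -1.477, 0.007]
wrist_force: [-7.6, -0.7, 3.1]
gripper_width: 0.0176
gripper_force: 3.0
```

Request:
send_rows(
  targets=[
    [0.2,0,0.42,0,0],
    [0.2,0.06,0.42,0,0],
    [0.2,0.11,0.4,0,0],
    [0.2,0.17,0.39,0,0],
    [0.2,0,0,0,0],
  ],
)

```text
time_s: 8.22
tcp_pos: [0.5189, -0.1378, 0.1019]
ee_rot: [-2.772, -1.477, 0.002]
wrist_force: [0.9, 0.0, -0.1]
gripper_width: 0.0174
gripper_force: 0.0
```

```bash
cat > hole.py <<'E'
from arc import *
def hole(n=4,c=None):
    out=[]
    for _ in range(n):
        T=grab_frame("top");h=cv2.cvtColor(T["image"],cv2.COLOR_BGR2HSV).astype(int)
        m=np.zeros(h.shape[:2],bool);m[185:225,380:418]=True;m&=(h[...,1]>100)&(h[...,0]<30)
        ys,xs=np.where(m);out.append([len(xs),np.median(xs),xs.mean(),ys.mean()])
    o=np.mean(out,0);return o,onz(T,o[2]-.08,o[3]-.99,.107),onz(T,o[2],o[3],.107)
E
python3 - <<'E'
from hole import *
p,w,s=now();print(p,w,s["gripper_width"],s["gripper_force"],s["wrist_force"],s["torque"])
print(hole())
r=p[:2]-PV;print("r",np.hypot(*r),"a",(np.arctan2(r[1],r[0])-3.0149)%(2*np.pi))
W=[(*A(a)[:2],.103,w,.2,1) for a in (1.7,1.8,1.9,2.0)]
plan(W)
E
```

```text
[ 0.51887033 -0.13776541  0.10193627] -0.5916988558183427 0.01743170742801108 0.0 [ 0.90597729  0.04969306 -0.1435195 ] [-0.07205694  0.10876411 -0.05348391]
(array([ 39.        , 400.        , 400.23808198, 203.82077429]), array([ 0.54091821, -0.00408654,  0.107     ]), array([ 0.53905956, -0.00417402,  0.107     ]))
r 0.08556297564474097 a 1.6140656410606349
[[0.2,0.14,0.23,-0.01,-0.01],[0.2,0.17,0.22,0.0,0.0],[0.2,0.19,0.21,0.0,0.0],[0.2,0.21,0.19,0.0,0.0]]
4 rows end [ 0.5513 -0.1332  0.103 ] -0.592
```

```bash
cat > prof.py <<'E'
from hole import *
def prof(n=4):
    T=[grab_frame("top") for _ in range(n)];im=np.mean([t["image"] for t in T],0).mean(2).astype(np.float32);f=T[0]
    q=np.load("q.npy");c,s=np.cos(q[2]),np.sin(q[2]);ys=np.arange(.012,.046,.001);P=[]
    for x in np.arange(-.018,.019,.004):
        w=np.c_[q[0]+c*x-s*ys,q[1]+s*x+c*ys,np.full(len(ys),.105)]
        uv=(proj(f,w)+[.08,.99]).astype(np.float32)
        P.append(cv2.remap(im,uv[:,:1],uv[:,1:],cv2.INTER_LINEAR).ravel())
    return ys,np.mean(P,0)
E
python3 - <<'E'
from prof import *
import h,rig
y,a=prof()
T0=np.load("T.npy",allow_pickle=True).item()
import prof as pm
pm.grab_frame=lambda n:T0
_,b=prof(1)
for k in range(len(y)): print(int(y[k]*1000+.5),int(b[k]),int(a[k]),end=" | ")
E
```

```text
12 128 134 | 13 128 134 | 14 127 135 | 15 126 135 | 16 124 136 | 17 122 137 | 18 116 137 | 19 104 137 | 20 89 137 | 21 76 137 | 22 65 136 | 23 55 135 | 24 47 133 | 25 43 130 | 26 41 123 | 27 41 109 | 28 40 88 | 29 40 66 | 30 40 52 | 31 41 46 | 32 41 45 | 33 41 44 | 34 41 44 | 35 42 45 | 36 46 51 | 37 60 64 | 38 80 86 | 39 102 109 | 40 118 126 | 41 125 133 | 42 126 134 | 43 126 135 | 44 127 135 | 45 127 135 |
```

Request:
send_rows(
  targets=[
    [0.2,0.14,0.23,0,0],
    [0.2,0.17,0.22,0,0],
    [0.2,0,0,0,0],
  ],
)

```text
time_s: 8.87
tcp_pos: [0.5346, -0.1355, 0.1028]
ee_rot: [-2.772, -1.474, 0.002]
wrist_force: [-3.5, 1.6, 1.9]
gripper_width: 0.0175
gripper_force: 1.5
```

Run:
```python
from prof import *
p,w,s=now();print(p,s["wrist_force"],s["gripper_force"]);r=p[:2]-PV;print("a",(np.arctan2(r[1],r[0])-3.0149)%(2*np.pi))
y,a=prof();print(a.astype(int).tolist());print(hole())
plan([(*A(a)[:2],.103,w,.2,1) for a in (1.9,2.0)])
```

```text
[ 0.53455175 -0.13551256  0.10282189] [-3.48656366  1.63642331  1.88767559] 1.4672793075442314
a 1.8001444252064616
[135, 134, 134, 135, 136, 136, 137, 137, 137, 137, 137, 137, 136, 134, 132, 128, 117, 99, 76, 57, 48, 45, 44, 45, 50, 64, 86, 109, 126, 134, 135, 135, 135, 136]
(array([ 34.        , 400.        , 399.6236631 , 203.58077094]), array([ 0.54137029, -0.00296996,  0.107     ]), array([ 0.53951111, -0.00305799,  0.107     ]))
[[0.2,0.17,0.23,-0.01,0.0],[0.2,0.21,0.18,0.0,0.0]]
2 rows end [ 0.5511 -0.133   0.1031] -0.594
```

Request:
send_rows(
  targets=[
    [0.2,0.17,0.23,0,0],
    [0.2,0.21,0.18,0,0],
    [0.2,0.05,0.03,0,0],
    [0.2,0,0,0,0],
    [0.2,0,0,0,0],
  ],
)

```text
time_s: 9.68
tcp_pos: [0.5515, -0.1328, 0.1026]
ee_rot: [-2.773, -1.473, 0.005]
wrist_force: [-7.3, 1.3, 1.7]
gripper_width: 0.0171
gripper_force: 3.4
```

Run:
```python
from prof import *
p,w,s=now();print(p,s["wrist_force"],s["gripper_force"],w);r=p[:2]-PV;print("a",(np.arctan2(r[1],r[0])-3.0149)%(2*np.pi))
y,a=prof();print(a.astype(int).tolist());print(hole())
```

```text
[ 0.55152488 -0.13277321  0.10259689] [-7.26861349  1.31312179  1.73528663] 3.4384679049253464 -0.5942163381094941
a 2.005354008266723
[134, 135, 135, 135, 135, 135, 136, 137, 137, 137, 137, 137, 137, 137, 136, 134, 132, 126, 115, 95, 72, 55, 47, 46, 50, 64, 86, 109, 127, 134, 135, 135, 135, 136]
(array([ 36.25      , 399.        , 398.64864865, 203.20720721]), array([ 0.5420743 , -0.00119687,  0.107     ]), array([ 0.5402143 , -0.00128576,  0.107     ]))
```

Request:
send_rows(
  targets=[
    [0.5,0,0,0,0],
    [0.5,0,0,0,0],
    [0.5,0,0,0,0],
    [0.5,0,0,-1,0],
    [0.5,0,0,-1,0],
  ],
)

```text
time_s: 10.5
tcp_pos: [0.5519, -0.1324, 0.1611]
ee_rot: [-2.772, -1.473, 0.005]
wrist_force: [-0.2, -0.7, -0.1]
gripper_width: 0.0427
gripper_force: 0.0
```

Run:
```python
from prof import *
p,w,s=now();print(p,w,s["wrist_force"])
y,a=prof();print(a.astype(int).tolist());print(hole())
T=grab_frame("top");h=cv2.cvtColor(T["image"],cv2.COLOR_BGR2HSV)
# rack top face: mask & polygon
for d in masks_of(T,"rack_hole")[:3]:
    m=d["pixels"].astype(np.uint8);ys,xs=np.where(m);print(d["p"],xs.min(),xs.max(),ys.min(),ys.max())
    g=T["image"].mean(2)
    if xs.mean()<320 and ys.mean()<260:
        mm=(m>0)&(g>np.percentile(g[m>0],45)); 
        r=cv2.minAreaRect(np.argwhere(m)[:,::-1].astype(np.float32));print(r,onz(T,*r[0],.05))
plan([(.4875,.2395,.25,0.,.7,1),(.4875,.2395,.15,0.,.7,1)])
```

```text
[ 0.5519235  -0.13239096  0.16106685] -0.5939894012887502 [-0.21588051 -0.65811183 -0.13102231]
[134, 135, 135, 135, 135, 135, 136, 136, 137, 137, 137, 137, 137, 137, 135, 134, 132, 126, 114, 95, 72, 55, 47, 46, 51, 64, 86, 109, 127, 134, 135, 135, 135, 136]
(array([ 37.        , 399.        , 398.71609768, 203.22322981]), array([ 0.54204404, -0.00132014,  0.107     ]), array([ 0.54018408, -0.00140897,  0.107     ]))
0.79 263 315 282 337
0.74 248 299 211 260
((273.59063720703125, 235.24295043945312), (41.2069206237793, 39.43375015258789), 27.552810668945312) [0.48499228 0.23916442 0.05      ]
[[0.7,0.65,-0.62,-0.21,-0.42],[0.7,0.67,-0.6,-0.21,-0.43],[0.7,0.7,-0.57,-0.21,-0.42],[0.7,0.72,-0.53,-0.21,-0.43],[0.7,0.74,-0.51,-0.21,-0.42]]
[[0.7,0.77,-0.47,-0.21,-0.43],[0.7,0.78,-0.44,-0.22,-0.42],[0.7,0.81,-0.41,-0.21,-0.42],[0.7,0.81,-0.37,-0.21,-0.43],[0.7,0.84,-0.34,-0.21,-0.42]]
[[0.7,0.84,-0.3,-0.21,-0.43],[0.7,0.86,-0.27,-0.21,-0.42],[0.7,0.87,-0.23,-0.21,-0.43],[0.7,0.88,-0.19,-0.21,-0.42],[0.7,0.0,0.0,0.83,0.0]]
[[0.7,0.0,0.0,0.84,0.0],[0.7,0.0,0.0,0.83,0.0],[0.7,0.0,0.0,0.83,0.0]]
18 rows end [0.4874 0.2395 0.1501] 0.0
```

Request:
send_rows(
  targets=[
    [0.7,0.65,-0.62,-0.21,-0.42],
    [0.7,0.67,-0.6,-0.21,-0.43],
    [0.7,0.7,-0.57,-0.21,-0.42],
    [0.7,0.72,-0.53,-0.21,-0.43],
    [0.7,0.74,-0.51,-0.21,-0.42],
  ],
)

```text
time_s: 11.42
tcp_pos: [0.529, 0.0012, 0.1939]
ee_rot: [-2.601, -1.761, 0.001]
wrist_force: [0.6, -0.5, -0.4]
gripper_width: 0.0613
gripper_force: 0.0
```

Request:
send_rows(
  targets=[
    [0.7,0.77,-0.47,-0.21,-0.43],
    [0.7,0.78,-0.44,-0.22,-0.42],
    [0.7,0.81,-0.41,-0.21,-0.42],
    [0.7,0.81,-0.37,-0.21,-0.43],
    [0.7,0.84,-0.34,-0.21,-0.42],
  ],
)

```text
time_s: 11.83
tcp_pos: [0.5059, 0.1343, 0.2258]
ee_rot: [-2.4, -2.027, 0.001]
wrist_force: [-0.1, -0.9, -0.9]
gripper_width: 0.0612
gripper_force: 0.0
```

Request:
send_rows(
  targets=[
    [0.7,0.84,-0.3,-0.21,-0.43],
    [0.7,0.86,-0.27,-0.21,-0.42],
    [0.7,0.87,-0.23,-0.21,-0.43],
    [0.7,0.88,-0.19,-0.21,-0.42],
    [0.7,0,0,0,0],
  ],
)

```text
time_s: 12.25
tcp_pos: [0.4869, 0.2433, 0.2518]
ee_rot: [-2.213, -2.228, -0.002]
wrist_force: [0.6, -0.2, 0.3]
gripper_width: 0.0614
gripper_force: 0.0
```

Request:
send_rows(
  targets=[
    [0.7,0,0,0.8,0],
    [0.7,0,0,0.8,0],
    [0.7,0,0,0.8,0],
    [0.7,0,0,0.6,0],
    [0.7,0,0,0,0],
  ],
)

```text
time_s: 12.67
tcp_pos: [0.4859, 0.238, 0.1557]
ee_rot: [-2.22, -2.218, 0.013]
wrist_force: [-0.7, 0.3, -0.5]
gripper_width: 0.0616
gripper_force: 0.0
```

Run:
```python
from prof import *
p,w,s=now();print(p,w,s["wrist_force"],s["gripper_width"])
T=grab_frame("top");S=grab_frame("scene")
for f in (S,T):
  for d in masks_of(f,"rod_head")[:3]+masks_of(f,"rod")[:3]:
    ys,xs=np.where(d["pixels"]);print(f is T,round(d["p"],2),xs.min(),xs.max(),ys.min(),ys.max())
a=S["image"][100:220,270:390];cv2.imwrite("pics/r.png",cv2.resize(a,(600,600),interpolation=2))
print((proj(S,p)-[270,100])*5,(proj(S,[.4875,.2395,.14])-[270,100])*5)
```

```text
[0.48592439 0.23795444 0.15569089] -0.0007893724407664339 [-0.68912274  0.32531097 -0.46739687] 0.06159662822251332
False 0.68 329 339 117 183
False 0.59 310 320 151 186
False 0.82 329 339 117 183
False 0.78 310 320 151 186
[[214.66565674 234.59532077]] [[219.26637326 263.78983537]]
```

View pics/r.png

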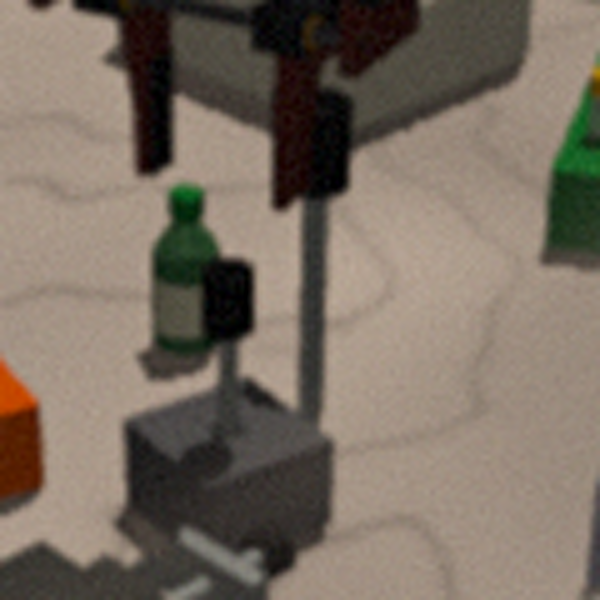

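The fingers straddle the small rod's head, which sits at about (228,262) in the crop, with the tips above it at (155,172) and (285,205). The tall rod is behind. Next I descend and grip.

Request:
send_rows(
  targets=[
    [0.7,0.08,0.1,0.6,0],
    [0.7,0,0,0.6,0],
    [0.7,0,0,0.6,0],
    [0.7,0,0,0.3,0],
    [0.7,0,0,0,0],
  ],
)

```text
time_s: 13.38
tcp_pos: [0.49, 0.2414, 0.0966]
ee_rot: [-2.221, -2.221, 0.004]
wrist_force: [-1.2, 0.3, -0.5]
gripper_width: 0.0613
gripper_force: 0.0
```

Request:
send_rows(
  targets=[
    [0.1,0,0,0,0],
    [0.1,0,0,0,0],
    [0.1,0,0,0,0],
    [0.1,0,0,0,0],
    [0.1,0,0,0,0],
  ],
)

```text
time_s: 13.8
tcp_pos: [0.4913, 0.2419, 0.0993]
ee_rot: [2.221, 2.221, 0.002]
wrist_force: [-0.3, 0.5, -0.4]
gripper_width: 0.0316
gripper_force: 0.0
```

Request:
send_rows(
  targets=[
    [0.1,0,0,0,0],
    [0.1,0,0,0,0],
    [0.1,0,0,-0.3,0],
    [0.1,0,0,0,0],
  ],
)

```text
time_s: 14.13
tcp_pos: [0.4913, 0.2419, 0.1089]
ee_rot: [2.221, 2.221, 0.002]
wrist_force: [0.2, 0.2, -0.0]
gripper_width: 0.0253
gripper_force: 30.0
```

Run:
```python
from prof import *
p,w,s=now();print(p,w,s["wrist_force"],s["gripper_width"],s["gripper_force"],s["torque"])
S=grab_frame("scene")
for d in masks_of(S,"rod")[:3]:
    ys,xs=np.where(d["pixels"]);print(round(d["p"],2),xs.min(),xs.max(),ys.min(),ys.max())
```

```text
[0.49131332 0.24191953 0.1089018 ] -2.8729455434384642e-05 [ 0.1524515   0.19601262 -0.04787281] 0.02528882105747947 29.96656358242035 [-0.07250761  0.02388312  0.04453736]
0.8 328 339 122 183
0.77 311 321 148 186
```

Run:
```python
from prof import *
plan([(.4913,.2419,.25,0.,.1,1),(.5418,-.0015,.25,0.,.1,1)])
```

```text
[[0.1,0.0,0.0,-0.79,0.0],[0.1,0.0,0.0,-0.79,0.0],[0.1,0.0,0.0,-0.79,0.0],[0.1,0.0,0.0,-0.79,0.0],[0.1,0.0,0.0,-0.79,0.0]]
[[0.1,0.0,0.0,-0.79,0.0],[0.1,-0.9,0.19,0.0,0.0],[0.1,-0.9,0.19,0.0,0.0],[0.1,-0.9,0.18,0.0,0.0],[0.1,-0.91,0.19,0.0,0.0]]
[[0.1,-0.9,0.19,0.0,0.0],[0.1,-0.9,0.19,0.0,0.0],[0.1,-0.9,0.18,0.0,0.0],[0.1,-0.9,0.19,0.0,0.0],[0.1,-0.9,0.19,0.0,0.0]]
15 rows end [ 0.5419 -0.0014  0.2501] 0.0
```

Request:
send_rows(
  targets=[
    [0.1,0,0,-0.8,0],
    [0.1,0,0,-0.8,0],
    [0.1,0,0,-0.8,0],
    [0.1,0,0,-0.8,0],
    [0.1,0,0,-0.8,0],
  ],
)

```text
time_s: 14.65
tcp_pos: [0.4907, 0.2417, 0.2281]
ee_rot: [-2.221, -2.221, 0.001]
wrist_force: [-0.4, 0.0, -1.3]
gripper_width: 0.0251
gripper_force: 30.0
```

Request:
send_rows(
  targets=[
    [0.1,0,0,-0.8,0],
    [0.1,-0.5,0.1,0,0],
    [0.1,-0.9,0.19,0,0],
    [0.1,-0.9,0.19,0,0],
    [0.1,-0.9,0.19,0,0],
  ],
)

```text
time_s: 15.07
tcp_pos: [0.511, 0.1449, 0.2511]
ee_rot: [-2.22, -2.223, 0.0]
wrist_force: [0.6, 0.3, -2.2]
gripper_width: 0.0252
gripper_force: 30.0
```

Request:
send_rows(
  targets=[
    [0.1,-0.9,0.19,0,0],
    [0.1,-0.9,0.18,0,0],
    [0.1,-0.9,0.18,0,0],
    [0.1,-0.9,0.19,0,0],
    [0.1,-0.8,0.17,0,0],
  ],
)

```text
time_s: 15.48
tcp_pos: [0.5383, 0.0121, 0.251]
ee_rot: [-2.222, -2.221, 0.001]
wrist_force: [0.5, -0.2, -0.9]
gripper_width: 0.0256
gripper_force: 30.0
```

Request:
send_rows(
  targets=[
    [0.1,-0.5,0.11,0,0],
    [0.1,0,0,0,0],
    [0.1,0,0,0,0],
  ],
)

```text
time_s: 15.73
tcp_pos: [0.5415, -0.0017, 0.2509]
ee_rot: [-2.223, -2.219, 0.001]
wrist_force: [-0.8, 0.8, -1.5]
gripper_width: 0.0256
gripper_force: 30.0
```

Run:
```python
from prof import *
p,w,s=now();print(p,w,s["wrist_force"],s["gripper_width"],s["gripper_force"])
T=grab_frame("top");S=grab_frame("scene")
tip=p-[0,0,.093]
print("pred S tip/head",proj(S,tip)+[1.3,1.36],proj(S,p+[0,0,.045])+[1.3,1.36],"hole",proj(S,[.5418,-.0015,.115])+[1.3,1.36]);print("pred T",proj(T,tip)+[.08,1],proj(T,p-[0,0,.02])+[.08,1])
for f in(S,T):
  for l in ("rod","rod_head"):
    for d in masks_of(f,l)[:3]:
      ys,xs=np.where(d["pixels"]);
      if len(ys)==0: continue
      k=ys>ys.max()-6;print(f is T,l,round(d["p"],2),xs.min(),xs.max(),ys.min(),ys.max(),"bottom",xs[k].mean())
cv2.imwrite("pics/x.png",np.hstack([cv2.resize(S["image"][150:270,220:340],(400,400),interpolation=2),cv2.resize(T["image"][140:260,340:460],(400,400),interpolation=2)]))
```

```text
[ 0.54149509 -0.00171973  0.25085854] -0.0016650734556738227 [-0.78026941  0.80417865 -1.48608792] 0.02555095299585446 29.962905049324036
pred S tip/head [[278.52547739 205.09441276]] [[274.75075269 138.40344193]] hole [[279.75782667 223.39827523]]
pred T [[403.95437393 198.66057671]] [[412.67103124 190.20023267]]
False rod 0.9 268 281 138 203 bottom 276.5
False rod 0.89 326 339 117 183 bottom 331.625
False rod_head 0.97 267 280 137 202 bottom 276.0
False rod_head 0.9 326 339 117 183 bottom 331.41379310344826
True rod 0.86 190 231 220 241 bottom 211.2391304347826
True rod_head 0.98 189 232 220 242 bottom 211.30054644808743
True rod_head 0.54 402 408 193 202 bottom 405.27272727272725
```

Run:
```python
from prof import *
T=grab_frame("top");S=grab_frame("scene")
for l in("rod_head","rod"):
    d=masks_of(S,l)[0]["pixels"]
    print(l,[(int(r),float(np.where(d[r])[0].mean().round(1)),int(d[r].sum())) for r in range(138,206,4) if d[r].any()])
sat=lambda f:cv2.cvtColor(f["image"],cv2.COLOR_BGR2HSV)[...,1].astype(int)
def brassc(f,u,v,k=7):
    m=np.zeros((400,640));s=sat(f);b=np.clip(s-90,0,80);m[v-k:v+k+1,u-k:u+k+1]=b[v-k:v+k+1,u-k:u+k+1]
    Y,X=np.mgrid[:400,:640];return (m*X).sum()/m.sum(),(m*Y).sum()/m.sum(),m.sum()
t=np.linspace(0,2*np.pi,60)
def vis(f,x,y):
    c=lambda r,z:((proj(f,np.c_[x+r*np.cos(t),y+r*np.sin(t),np.full(60,z)])*64)+32).astype(int)
    ms=[]
    for r,z in((.0075,.107),(.0075,.113),(.0095,.115)):
        m=np.zeros((400*16,640*16),np.uint8);cv2.fillPoly(m,[(c(r,z)//4)],1);ms.append(m)
    m=ms[0]&ms[1]&ms[2];M=cv2.moments(m,True);return (M["m10"]/M["m00"])/16-.5,(M["m01"]/M["m00"])/16-.5
S0=np.load("S.npy",allow_pickle=True).item();T0=np.load("T.npy",allow_pickle=True).item()
print("S brass now",brassc(S,280,222),"pred",vis(S,.5418,-.0015)," | S0",brassc(S0,275,226),"pred",vis(S0,.5385,-.0121))
print("T0",brassc(T0,405,205),"pred",vis(T0,.5385,-.0121))
print("T gray");g=T["image"].mean(2).astype(int)
for r in range(188,212):print(r,g[r,390:420:1].tolist())
```

```text
rod_head [(138, 272.0, 9), (142, 272.0, 11), (146, 272.0, 11), (150, 272.0, 11), (154, 274.5, 16), (158, 274.5, 12), (162, 275.0, 7), (166, 275.0, 5), (170, 275.5, 6), (174, 275.5, 6), (178, 275.5, 6), (182, 275.5, 6), (186, 276.0, 5), (190, 276.0, 5), (194, 276.5, 6), (198, 277.0, 7), (202, 276.5, 6)]
rod [(138, 332.5, 10), (142, 332.0, 7), (146, 332.0, 7), (150, 332.0, 7), (154, 332.0, 5), (158, 332.0, 5), (162, 332.0, 5), (166, 332.0, 5), (170, 332.0, 5), (174, 332.0, 5), (178, 331.5, 6), (182, 331.5, 4)]
S brass now (np.float64(278.95324675324673), np.float64(224.04935064935066), np.float64(385.0)) pred (278.51799543288325, 224.01722597299445)  | S0 (np.float64(274.7410358565737), np.float64(226.60756972111554), np.float64(502.0)) pred (274.10483105542903, 226.46625854214122)
T0 (np.float64(404.77757009345794), np.float64(204.50778816199377), np.float64(1605.0)) pred (404.80904053130604, 203.83862753053728)
T gray
188 [148, 149, 146, 145, 146, 145, 144, 147, 147, 145, 147, 146, 148, 149, 147, 148, 141, 103, 56, 41, 41, 48, 50, 48, 50, 48, 46, 51, 47, 49]
189 [147, 150, 147, 145, 
[... 2582 characters left out ...]
19, 125, 134, 145, 148, 144, 143, 145, 148, 146, 146, 143, 144, 129, 96, 77, 113, 122, 99, 73]
208 [147, 146, 149, 146, 148, 147, 145, 139, 140, 136, 135, 143, 148, 150, 147, 145, 143, 148, 144, 146, 145, 146, 143, 126, 93, 79, 108, 118, 100, 75]
209 [149, 150, 148, 148, 146, 145, 145, 148, 148, 146, 145, 147, 150, 148, 149, 145, 145, 147, 146, 146, 145, 147, 144, 128, 94, 80, 103, 121, 97, 79]
210 [146, 148, 149, 149, 146, 147, 147, 148, 148, 149, 145, 145, 150, 149, 151, 146, 143, 147, 144, 145, 144, 146, 143, 127, 93, 77, 102, 120, 100, 75]
211 [149, 146, 147, 148, 147, 147, 148, 150, 149, 147, 145, 148, 149, 149, 146, 144, 147, 147, 149, 144, 146, 145, 146, 127, 90, 74, 101, 117, 99, 77]
```

Request:
send_rows(
  targets=[
    [0.1,0.02,0.05,0.5,0],
    [0.1,0,0,0.5,0],
    [0.1,0,0,0.3,0],
    [0.1,0,0,0,0],
  ],
)

```text
time_s: 16.57
tcp_pos: [0.5421, -0.0005, 0.2096]
ee_rot: [-2.219, -2.219, 0.004]
wrist_force: [-0.0, -1.1, -1.9]
gripper_width: 0.0253
gripper_force: 30.0
```

Request:
send_rows(
  targets=[
    [0.1,0,0,0.15,0],
    [0.1,0,0,0.15,0],
    [0.1,0,0,0,0],
  ],
)

```text
time_s: 16.82
tcp_pos: [0.543, -0.0007, 0.203]
ee_rot: [-2.221, -2.221, 0.0]
wrist_force: [-0.7, 0.1, -2.0]
gripper_width: 0.0253
gripper_force: 30.0
```

Run:
```python
from prof import *
p,w,s=now();print(p,w,s["wrist_force"],s["torque"])
S=grab_frame("scene");d=masks_of(S,"rod_head")[0]["pixels"]
print([(int(r),float(np.where(d[r])[0].mean().round(1)),int(d[r].sum())) for r in range(150,235,3) if d[r].any()])
print(proj(S,p-[0,0,.093]),proj(S,[.5418,-.0015,.115]))
```

```text
[ 0.54301595 -0.00066685  0.20300415] 5.362046855232332e-05 [-0.67814564  0.12173154 -1.99305019] [-0.07013485  0.10502793  0.03665774]
[(162, 275.5, 6), (165, 274.0, 11), (168, 274.0, 11), (171, 274.0, 11), (174, 274.5, 10), (177, 276.0, 13), (180, 276.5, 14), (183, 277.0, 7), (186, 277.0, 5), (189, 277.0, 5), (192, 277.0, 5), (195, 277.0, 5), (198, 277.5, 6), (201, 277.5, 6), (204, 277.5, 6), (207, 278.0, 5), (210, 278.0, 5), (213, 278.0, 5), (216, 278.0, 5), (219, 278.0, 5), (222, 278.0, 5)]
[[279.33924041 224.06039681]] [[278.45782667 222.03827523]]
```

Request:
send_rows(
  targets=[
    [0.1,0.01,0.02,0.1,0],
    [0.1,0,0,0.1,0],
    [0.1,0,0,0.1,0],
    [0.1,0,0,0,0],
  ],
)

```text
time_s: 17.25
tcp_pos: [0.5447, -0.0004, 0.1981]
ee_rot: [2.218, 2.218, 0.006]
wrist_force: [-1.3, 0.7, 11.8]
gripper_width: 0.0255
gripper_force: 30.1
```

Request:
send_rows(
  targets=[
    [0.1,0,0,0.12,0],
    [0.1,0,0,0.12,0],
    [0.1,0,0,0,0],
  ],
)

```text
time_s: 17.5
tcp_pos: [0.545, -0.0004, 0.1918]
ee_rot: [2.217, 2.217, 0.008]
wrist_force: [-1.2, -0.2, 13.6]
gripper_width: 0.0255
gripper_force: 30.1
```

Run:
```python
from prof import *
p,w,s=now();print(p,w,s["wrist_force"],s["torque"])
S=grab_frame("scene");d=masks_of(S,"rod_head")[0]["pixels"]
print([(int(r),float(np.where(d[r])[0].mean().round(1)),int(d[r].sum())) for r in range(150,235,2) if d[r].any()])
```

```text
[ 5.44983453e-01 -4.18045697e-04  1.91817557e-01] 3.2679729034204645e-05 [-1.18131156 -0.22477232 13.59666117] [0.05897505 0.42460644 0.00125621]
[(168, 275.5, 8), (170, 275.5, 10), (172, 275.5, 10), (174, 275.5, 10), (176, 275.5, 10), (178, 275.0, 11), (180, 275.0, 11), (182, 276.5, 14), (184, 277.0, 15), (186, 277.0, 15), (188, 277.0, 11), (190, 277.5, 6), (192, 278.0, 5), (194, 278.0, 5), (196, 278.0, 5), (198, 278.0, 5), (200, 278.5, 6), (202, 278.5, 6), (204, 279.0, 5), (206, 279.0, 5), (208, 279.0, 5), (210, 279.0, 5), (212, 279.0, 5), (214, 279.0, 5), (216, 279.0, 5), (218, 279.0, 5), (220, 279.0, 5), (222, 279.0, 5), (224, 279.0, 1)]
```

Request:
send_rows(
  targets=[
    [0.1,0,-0.02,0.15,0],
    [0.1,0,-0.02,0.15,0],
    [0.1,0,0,0.15,0],
    [0.1,0,0,0.15,0],
    [0.1,0,0,0,0],
  ],
)

```text
time_s: 18.02
tcp_pos: [0.5439, -0.0004, 0.1727]
ee_rot: [2.218, 2.218, 0.007]
wrist_force: [0.3, -0.0, 5.5]
gripper_width: 0.0255
gripper_force: 30.0
```

Request:
send_rows(
  targets=[
    [0.1,0,0,0.15,0],
    [0.1,0,0,0.15,0],
    [0.1,0,0,0.1,0],
    [0.1,0,0,0,0],
    [0.1,0,0,0,0],
  ],
)

```text
time_s: 18.43
tcp_pos: [0.542, -0.0004, 0.156]
ee_rot: [-2.22, -2.22, 0.002]
wrist_force: [-0.0, 0.1, -1.4]
gripper_width: 0.0253
gripper_force: 30.0
```

Request:
send_rows(
  targets=[
    [0.1,0,0,-0.3,0],
    [0.1,0,0,-0.6,0],
    [0.1,0,0,-0.8,0],
    [0.1,0,0,-0.8,0],
    [0.1,0,0,-0.8,0],
  ],
)

```text
time_s: 18.85
tcp_pos: [0.5423, -0.0003, 0.258]
ee_rot: [2.221, 2.221, 0.0]
wrist_force: [0.3, -0.5, -0.9]
gripper_width: 0.0251
gripper_force: 30.0
```

Run:
```python
from prof import *
p,w,s=now();print(p,w,s["wrist_force"])
T=grab_frame("top");S=grab_frame("scene")
for f,(u,v) in((T,(399,203)),(S,(279,223))):
    h=cv2.cvtColor(f["image"],cv2.COLOR_BGR2HSV);print(h[v-4:v+5:2,u-4:u+5:2].tolist())
h=cv2.cvtColor(S["image"],cv2.COLOR_BGR2HSV).astype(int);m=(h[...,1]>130)&(h[...,0]>8)&(h[...,0]<28);m[:, :220]=0;m[:,330:]=0;m[:240]=0;m[320:]=0;print("brass under",m.sum(),np.argwhere(m)[:10].tolist())
plan([(p[0],p[1],.255,0,.1,1),(.4913,.2419,.255,0,.1,1)])
```

```text
[ 5.42341894e-01 -3.42292146e-04  2.58002629e-01] 7.205761303904783e-06 [ 0.27946476 -0.53589254 -0.88220653]
[[[28, 23, 136], [27, 23, 102], [27, 24, 107], [27, 19, 120], [40, 18, 84]], [[23, 21, 96], [18, 22, 58], [15, 23, 67], [26, 22, 83], [26, 19, 106]], [[20, 30, 76], [9, 41, 44], [30, 39, 46], [23, 26, 80], [27, 22, 129]], [[26, 33, 108], [19, 60, 60], [18, 34, 38], [23, 26, 79], [27, 21, 134]], [[27, 19, 149], [24, 30, 119], [26, 20, 91], [30, 18, 116], [28, 21, 147]]]
[[[23, 31, 147], [22, 39, 145], [16, 34, 142], [27, 32, 143], [24, 33, 148]], [[22, 37, 130], [12, 41, 106], [27, 52, 93], [19, 45, 96], [17, 33, 124]], [[21, 54, 113], [14, 41, 68], [11, 41, 69], [10, 35, 65], [25, 39, 110]], [[20, 37, 143], [24, 34, 114], [20, 37, 104], [25, 35, 123], [21, 34, 148]], [[24, 34, 149], [20, 34, 151], [17, 30, 152], [25, 30, 151], [22, 33, 149]]]
brass under 28 [[252, 238], [257, 238], [260, 237], [261, 242], [261, 294], [263, 302], [264, 239], [265, 241], [265, 286], [265, 288]]
[[0.1,0.0,-0.05,0.23,0.0],[0.1,0.9,-0.19,0.0,0.0],[0.1,0.9,-0.19,0.0,0.0],[0.1,0.89,-0.19,0.0,0.0],[0.1,0.9,-0.19,0.0,0.0]]
[[0.1,0.9,-0.18,0.0,0.0],[0.1,0.9,-0.19,0.0,0.0],[0.1,0.89,-0.19,0.0,0.0],[0.1,0.9,-0.19,0.0,0.0],[0.1,0.9,-0.19,0.0,0.0]]
10 rows end [0.4913 0.242  0.2551] 0.0
```

Request:
send_rows(
  targets=[
    [0.1,0.5,-0.1,0,0],
    [0.1,0.9,-0.19,0,0],
    [0.1,0.9,-0.19,0,0],
    [0.1,0.9,-0.19,0,0],
    [0.1,0.9,-0.19,0,0],
  ],
)

```text
time_s: 19.37
tcp_pos: [0.5161, 0.1236, 0.2551]
ee_rot: [-2.222, -2.22, 0.002]
wrist_force: [-0.4, -0.2, -1.5]
gripper_width: 0.0254
gripper_force: 30.0
```

Request:
send_rows(
  targets=[
    [0.1,0.9,-0.19,0,0],
    [0.1,0.9,-0.19,0,0],
    [0.1,0.9,-0.19,0,0],
    [0.1,0.8,-0.17,0,0],
    [0.1,0.38,-0.09,0,0],
  ],
)

```text
time_s: 19.78
tcp_pos: [0.4907, 0.2415, 0.2549]
ee_rot: [-2.218, -2.223, 0.002]
wrist_force: [0.1, 0.4, -1.7]
gripper_width: 0.0254
gripper_force: 30.0
```

Request:
send_rows(
  targets=[
    [0.1,0,0,0.8,0],
    [0.1,0,0,0.8,0],
    [0.1,0,0,0.8,0],
    [0.1,0,0,0.2,0],
    [0.1,0,0,0,0],
  ],
)

```text
time_s: 20.2
tcp_pos: [0.4907, 0.2381, 0.1751]
ee_rot: [-2.22, -2.22, 0.008]
wrist_force: [-0.4, 0.1, -0.7]
gripper_width: 0.0256
gripper_force: 30.0
```

Run:
```python
from prof import *
p,w,s=now();print(p,w,s["wrist_force"])
S=grab_frame("scene");T=grab_frame("top");S0=np.load("S.npy",allow_pickle=True).item()
def prt(f,c):
    for d in masks_of(f,"rod_head"):
        d=d["pixels"];ys,xs=np.where(d)
        if abs(xs.mean()-c)<9: print([(int(r),float(np.where(d[r])[0].mean().round(1)),int(d[r].sum())) for r in range(100,200,3) if d[r].any()])
prt(S,315)
print(proj(S,p-[0,0,.093]),proj(S,[.488,.2405,.05]),proj(S,p-[0,0,.093-.134]))
m=S["image"].mean(2).astype(int);m0=S0["image"].mean(2).astype(int)
for r in range(160,202,4):print(r,m[r,304:326].tolist(),m0[r,304:326].tolist())
```

```text
[0.49066085 0.23811223 0.17513063] -0.00037334315059314943 [-0.39478444  0.13189434 -0.6819216 ]
[(124, 314.0, 7), (127, 314.0, 9), (130, 313.5, 8), (133, 314.5, 10), (136, 315.5, 12), (139, 315.5, 8), (142, 314.5, 4), (145, 314.5, 4), (148, 314.5, 2), (151, 314.5, 2), (154, 314.5, 2), (157, 314.5, 2), (160, 314.0, 3), (163, 314.5, 4), (166, 314.5, 4), (169, 314.5, 4), (172, 314.5, 4)]
[[314.75854466 174.47696036]] [[314.28136028 184.97543576]] [[314.73424885 123.41543924]]
160 [77, 77, 76, 81, 79, 74, 72, 69, 61, 49, 50, 48, 84, 141, 159, 163, 158, 160, 158, 162, 158, 159] [73, 75, 76, 73, 77, 67, 38, 3, 0, 11, 8, 3, 18, 5, 0, 0, 57, 133, 156, 157, 152, 157]
164 [73, 81, 79, 74, 75, 77, 75, 69, 61, 47, 46, 49, 76, 120, 144, 140, 140, 143, 136, 138, 136, 146] [77, 72, 79, 80, 80, 70, 39, 11, 6, 14, 6, 3, 7, 3, 0, 0, 46, 118, 138, 142, 135, 142]
168 [31, 31, 36, 39, 38, 33, 30, 27, 32, 49, 50, 56, 87, 134, 151, 155, 144, 149, 148, 151, 153, 149] [30, 36, 36, 38, 31, 38, 24, 23, 26, 28, 39, 34, 43, 69, 116, 134, 145, 145, 144, 144, 146, 146]
172 [60, 59, 63, 57, 60, 61, 63, 75, 70, 61,
[... 764 characters left out ...]
, 73, 57, 57, 64, 66, 65, 67, 75, 77, 78, 75, 79, 79, 79, 82, 78] [74, 67, 72, 70, 68, 56, 55, 45, 39, 30, 41, 56, 69, 78, 71, 74, 78, 72, 75, 72, 76, 76]
192 [42, 57, 72, 69, 59, 34, 34, 39, 54, 69, 78, 80, 77, 78, 79, 82, 78, 81, 77, 70, 69, 65] [43, 48, 37, 35, 32, 33, 32, 33, 38, 30, 42, 39, 55, 74, 81, 77, 72, 78, 71, 74, 67, 63]
196 [31, 32, 35, 37, 37, 38, 46, 72, 75, 69, 63, 61, 54, 49, 48, 45, 47, 50, 52, 51, 55, 51] [32, 31, 41, 33, 37, 34, 47, 51, 55, 54, 56, 58, 54, 52, 53, 47, 42, 50, 50, 47, 49, 51]
200 [36, 31, 41, 39, 40, 35, 41, 42, 46, 50, 45, 49, 50, 49, 48, 53, 48, 55, 53, 51, 52, 52] [38, 39, 39, 43, 38, 42, 44, 48, 49, 44, 47, 45, 50, 46, 45, 48, 51, 51, 52, 46, 48, 49]
```

Request:
send_rows(
  targets=[
    [0.1,0,0,0,0],
    [0.1,0,0,0,0],
    [0.1,0,0,0,0],
  ],
)

```text
time_s: 20.6
tcp_pos: [0.4922, 0.2392, 0.1793]
ee_rot: [2.221, 2.221, 0.003]
wrist_force: [-0.0, 1.2, -2.1]
gripper_width: 0.0257
gripper_force: 30.0
```

Request:
send_rows(
  targets=[
    [0.1,0.09,-0.03,0.3,0],
    [0.1,0,0,0.3,0],
    [0.1,0,0,0.2,0],
    [0.1,0,0,0,0],
    [0.1,0,0,0,0],
  ],
)

```text
time_s: 21.02
tcp_pos: [0.4903, 0.2415, 0.1529]
ee_rot: [-2.221, -2.221, 0.003]
wrist_force: [-0.1, -0.3, 0.1]
gripper_width: 0.025
gripper_force: 30.0
```

Run:
```python
from prof import *
p,w,s=now();print(p,w,s["wrist_force"])
S=grab_frame("scene");m=np.mean([grab_frame("scene")["image"] for _ in range(3)],0).mean(2).astype(int)
for r in range(164,188,3):print(r,m[r,306:324].tolist())
print(proj(S,p-[0,0,.093]))
```

```text
[0.49033255 0.24152861 0.15292018] 8.812689870651546e-05 [-0.08633524 -0.25532195  0.05356703]
164 [75, 82, 75, 75, 78, 76, 66, 58, 49, 51, 50, 75, 122, 140, 142, 142, 140, 143]
167 [62, 58, 62, 59, 51, 45, 36, 35, 44, 54, 54, 80, 130, 149, 149, 151, 148, 153]
170 [34, 35, 34, 37, 39, 49, 75, 92, 68, 53, 49, 84, 136, 151, 150, 149, 148, 148]
173 [60, 59, 57, 72, 85, 124, 147, 118, 72, 50, 51, 89, 141, 157, 155, 159, 157, 156]
176 [154, 154, 156, 161, 159, 157, 149, 107, 64, 50, 53, 61, 70, 54, 69, 113, 145, 160]
179 [126, 113, 101, 88, 78, 75, 68, 60, 57, 52, 55, 56, 60, 45, 24, 27, 27, 40]
182 [73, 73, 72, 76, 75, 74, 76, 71, 65, 61, 61, 69, 77, 76, 72, 76, 73, 72]
185 [74, 75, 73, 75, 74, 68, 62, 52, 43, 37, 39, 44, 58, 67, 73, 76, 77, 75]
[[315.31181517 181.59961614]]
```

Request:
send_rows(
  targets=[
    [0.1,0,0,0.3,0],
    [0.1,0,0,0.3,0],
    [0.1,0,0,0.3,0],
    [0.1,0,0,0,0],
    [0.1,0,0,0,0],
  ],
)

```text
time_s: 21.63
tcp_pos: [0.4902, 0.2414, 0.1256]
ee_rot: [-2.221, -2.221, 0.004]
wrist_force: [-0.6, -0.5, -2.0]
gripper_width: 0.0253
gripper_force: 30.0
```

Tip is about 17 mm inside the mouth with no contact force, so I'll continue.

Request:
send_rows(
  targets=[
    [0.1,0,0,0.3,0],
    [0.1,0,0,0.3,0],
    [0.1,0,0,0.1,0],
    [0.1,0,0,0,0],
    [0.1,0,0,0,0],
  ],
)

```text
time_s: 22.05
tcp_pos: [0.4906, 0.2417, 0.1057]
ee_rot: [-2.221, -2.221, 0.001]
wrist_force: [-0.3, -0.6, -1.5]
gripper_width: 0.0253
gripper_force: 30.0
```

Request:
send_rows(
  targets=[
    [0.1,0,0,0.1,0],
    [0.1,0,0,0.06,0],
    [0.1,0,0,0,0],
    [0.1,0,0,0,0],
  ],
)

```text
time_s: 22.38
tcp_pos: [0.4908, 0.2418, 0.1013]
ee_rot: [-2.221, -2.221, 0.0]
wrist_force: [-0.2, -0.4, -1.1]
gripper_width: 0.0256
gripper_force: 30.0
```

Request:
send_rows(
  targets=[
    [0.3,0,0,0,0],
    [0.45,0,0,0,0],
    [0.6,0,0,0,0],
    [0.7,0,0,0,0],
    [0.7,0,0,0,0],
  ],
)

```text
time_s: 22.8
tcp_pos: [0.491, 0.2418, 0.1016]
ee_rot: [2.221, 2.221, 0.001]
wrist_force: [-0.7, -0.1, 0.2]
gripper_width: 0.0496
gripper_force: 0.0
```

Request:
send_rows(
  targets=[
    [0.7,0,0,-0.2,0],
    [0.7,0,0,-0.6,0],
    [0.7,0,0,-0.8,0],
    [0.7,0,0,-0.8,0],
    [0.7,0,0,-0.8,0],
  ],
)

```text
time_s: 23.22
tcp_pos: [0.4907, 0.2417, 0.1988]
ee_rot: [2.221, 2.221, 0.0]
wrist_force: [0.5, -0.4, 0.7]
gripper_width: 0.0616
gripper_force: 0.0
```

Request:
send_rows(
  targets=[
    [0.7,0,0,-0.8,0],
    [0.7,0,0,-0.5,0],
    [0.7,0,0,0,0],
    [0.7,0,0,0,0],
    [0.7,0,0,0,0],
  ],
)

```text
time_s: 23.63
tcp_pos: [0.4906, 0.2416, 0.2351]
ee_rot: [-2.221, -2.221, 0.002]
wrist_force: [-0.5, -0.4, -1.9]
gripper_width: 0.0613
gripper_force: 0.0
```

Run:
```python
from prof import *
p,w,s=now();print(p,w,s["wrist_force"])
S=grab_frame("scene");S0=np.load("S.npy",allow_pickle=True).item()
d=masks_of(S,"rod_head")
for e in d: ys,xs=np.where(e["pixels"]);print(round(e["p"],2),xs.min(),xs.max(),ys.min(),ys.max())
a=S["image"].mean(2)[145:200,300:345];b=S0["image"].mean(2)[145:200,300:345];print("diff",np.abs(a-b).mean(),np.argwhere(np.abs(a-b)>25).shape, [np.abs(S["image"].mean(2)[150:186,306:324][i:i+6]-S0["image"].mean(2)[150:186,306:324][i:i+6]).mean().round(1) for i in range(0,36,6)])
y,a=prof();print(a.astype(int).tolist())
```

```text
[0.49062448 0.24163569 0.23507563] -1.5824579713928767e-05 [-0.51426696 -0.36061993 -1.93186088]
0.75 223 336 205 308
0.74 234 273 236 271
0.71 326 339 117 182
0.55 309 320 151 187
diff 3.57010101010101 (9, 2) [np.float64(5.0), np.float64(7.1), np.float64(6.3), np.float64(5.0), np.float64(4.1), np.float64(2.9)]
[79, 79, 79, 79, 80, 80, 80, 80, 80, 81, 81, 81, 81, 81, 80, 79, 78, 76, 71, 62, 52, 44, 40, 40, 42, 50, 62, 76, 86, 91, 92, 94, 95, 96]
```

```bash
python3 -c "
from rig import env
print(env.finish_job())"
```

```text
the job is handed in; nothing more can be done
None
```

The job is handed in, with no verdict shown. The block is clamped, the sleeve pushed out (the access hole shows empty), and the rod is back upright in its grey rack. I could not read the rubber's compression directly; I estimate 1–3 mm from the cam angle and images. I also did not see the sleeve in the tray.

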